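Charging case from behind the sill organiser

ROBOT

A 6-joint arm with a two-finger parallel gripper is mounted at the origin on the work surface. World frame = base frame: x ahead of the robot, y to its left, z up, the work surface at z = 0. Lengths are in m, angles in degrees, forces in N, time in s.
With the tool pointing down it reaches from about 0.3 to 0.75 m from the base axis. Payload 8.5 kg.
Tool frame: the origin (TCP) lies midway between the tips of the shut fingers; the grasp point (between the pads) lies 19 mm behind it (env.tcp_to_grasp is the z of the grasp point in the tool frame, in m); z points along the fingers, y is the line along which they close (so a half turn about z gives the same grasp; the last joint's range is limited). The gripper opens to 85 mm and grips with 20 to 120 N. Pads are 22 mm wide; open, the fingers measure 114 mm over their backs; the gripper's body (76 mm by 85 mm) begins 54 mm behind the grasp point. The pads swing forward as they close: fully open they stand 13 mm farther back than shut.
Start: joints at [-84.299, 21.807, 74.336, -0, 83.858, -12.336], TCP at [0.17, -0.523, 0.231] pointing down, gripper open.
Joint ranges: [-178.18, 178.18], [-50.72, 133.34], [12.68, 142.11], [-81.47, 261.47], [9.98, 163.14], [-165.26, 165.26]. Speed limits (degrees/s): [136.94, 136.94, 180, 180, 180, 180].

INTERFACE

Orientations are given as a 3x3 rotation matrix whose columns are the frame's x, y, z axes.
In Python, from rig import env, imaging, job, models gives the robot as it stands. The module is installed in compiled form; this text tells all that it offers.
- The arm moves only by the tool jog_arm, never from a script. Its argument "plan" is text: rows parted by semicolons, each of 7 numbers parted by spaces: the turn, a rotation vector about the tool's x, y, z in degrees, then the shift along the tool's x, y, z in cm, then the closure in counts, from 0 (fully open) to 255 (shut). In form: rx ry rz x y z claw; .... A call has 1 to 10 rows; each row shifts and turns the commanded pose from where the row before left it, along the tool's axes as they then stand; what a row does not reach is not made up. A row lasts 1/12 s, in which the tool goes at most 41.7 mm and 7.16 degrees, less where a joint would pass 70% of its speed; a pose out of reach is approached as far as the arm can. A call with a gripper value outside its range is refused whole. The fingers move at their own pace and stop on an object; "grip_force" is the grip in N (left out, the last holds). Time passes only in rows, so rows that do not move let the fingers close. It gives the time, the measured TCP pose, the force, the opening and the grip force at its end, in the units of the state.
- env.observe(): the state, without advancing time (a new reading comes with each control period).
- imaging.get_image(name): name is "scene" or "side" or "wrist"; returns a dict with "pixels" (480x640x3 uint8, red, green, blue), "depth" (480x640 float32, m along the optical axis (not along the pixel's ray), 0 where there is no reading), "fov_y" (degrees; the focal length in pixels is half the picture's height over the tangent of half this angle, whatever the lens; pixels are square), "cx", "cy" (the principal point, pixels), "world_from_camera" (4x4, takes a point from camera to world coordinates). Camera axes: x right, y down, z forward; pixel columns grow to the right and rows downward; lengths in m; the calibration is good to about 2 mm. A picture is of the moment at which its call begins.
- job.close_job(): hands the job in; it is judged then, once.
Trained networks look in the newest picture that a camera, given by its name, has taken for a name from the list of things; names that differ only in an ending like _2 or _b are one class to them, and where a whole thing is asked for, a point or a joint stands for the part that bears it (a point fixed in the world has none). Each returns a list of dicts, best first, with "confidence" (0 to 1); they miss things now and then, are a little off and sometimes report something else, mostly with a low value. They report only what shows in the picture. A call takes as long as a camera call.
- models.outline_of(camera, query): "region" (480x640 bool, what is visible of it) and "bbox" ([centre column, centre row, width, height] in pixels, round what is visible of it).
- models.tip_of(camera, query): "at" ([column, row] in pixels: a listed point, or the origin of a listed thing).
The state is a dict: "time_s": time; "q": joint angles; "qvel": joint speeds; "joint_efforts": joint torques, N m; "position": TCP position; "tool_rot": TCP orientation; "ft_force": force on the tool from outside, world axes, zero at the start; "wrist_torque": the same for the moment, N m; "grip_width": finger opening in m; "gripper_force": force on a finger pad.
Only numpy, scipy, OpenCV 4.12 (cv2) and the standard library are available. Lean on these libraries where they do the work, as an engineer would, in place of code of your own. Each camera call takes 0.05 s, during which the arm holds its last target. There are 200 camera calls.

TASK

Bring the white hearing-aid case out to its black charging pad: first clear the bottle, the brush holder and the tin off their coasters and stand all three on the long grey dish, and only then move the case from behind, setting it flat, centred and squared lengthwise on the pad. With the case on the pad, put the three back, each standing centred on its own coaster (bottle on blue, brush holder on green, tin on yellow). Never tip anything over, and leave everything released and standing still.

Things in the scene. Friction and masses are not known exactly. Their poses are not given: they have to be found in the camera images.
- bottle_center (a point): White round cleaner bottle, 42 mm diameter for its lower 64 mm, then a blue cap of 30 mm diameter; 92 mm high in all, about 90 g. Starts standing on the blue coaster. Its position is given at its centre, half-way up, z axis up.
- brush_center (a point): Cleaning brush upright in its stainless steel holder, one rigid piece: steel cylinder 40 mm diameter, 66 mm high, with a green knob of 18 mm diameter on top; 92 mm high in all, about 140 g. Starts standing on the green coaster. Its position is given at its centre, half-way up, z axis up.
- tin_center (a point): Round aluminium tin with a screw lid, a yellow dot on top; 52 mm diameter, 78 mm high, about 120 g. Starts standing on the yellow coaster. Its position is given at its centre, half-way up, z axis up.
- case_center (a point): White plastic hearing-aid charging case, kept shut: 52 mm (its x) by 94 mm (its y) by 40 mm high, about 160 g. Lies behind the coasters on the same dark board, 6 mm thick, 10 to 20 mm from the things on them. Grip it across its 52 mm, 8 mm above the centre, so that the fingertips clear board and coasters. Its position is given at its centre, half-way up, z axis up.
- coaster_blue: Fixed blue round coaster, home of the bottle: 68 mm diameter, 3 mm thick, on the dark board (its top 9 mm above the table). Origin: centre of its underside. The three coasters stand in a row, 82 mm from centre to centre, in varying order, along its y axis.
- coaster_green: Fixed green coaster, home of the brush holder; same size, height and origin as the blue one.
- coaster_yellow: Fixed yellow coaster, home of the tin; same size, height and origin as the blue one.
- dish: Fixed long grey ceramic dish, the side area: 280 mm (its x) by 112 mm (its y), walls 5 mm thick, rim 14 mm above the table, flat floor 5 mm above the table. Origin: centre of its underside. Room for three things in a row along its x, 82 mm apart.
- pad: Fixed black charging pad, 84 mm (its x) by 124 mm (its y, the long way), flat top 8 mm above the table, a thin grey outline on top where the case goes. Origin: centre of its underside.

How it is judged:
By the outcome, as a careful person would: the job done as asked, in the order asked, and still so for the second after the job is handed in, with the robot touching nothing.
It also fails if it takes over 131 s, if anything falls off the work surface, if the arm or the gripper's body presses on something with over 40 N, if the wrist force passes 120 N, or if a joint passes its speed limit or range.

## Working session

There is one attempt and no reset: what is moved stays moved. The work goes in short steps, Python scripts to look and compute and a tool call to move; the robot and the scene stay as the last step left them, time stands still between calls to the robot, and variables do not carry over. Pictures are saved under pics/ and viewed, at most 14 in all, crops included, and the job is handed in when it is done.

Besides the shell and the picture viewer there is one more tool, called after "Call:" as name(argument=value, ...) on one line, values as JSON. jog_arm: Moves the arm, as the interface text tells. Its arguments: {"type":"object","properties":{"plan":{"type":"string"},"grip_force":{"type":"number"}},"required":["plan"]}

```bash
mkdir -p pics
cat > h.py <<'E'
import numpy as np, cv2
from rig import env, imaging, job, models
def img(n):
    d=imaging.get_image(n); d['f']=240/np.tan(np.radians(d['fov_y']/2)); return d
def save(d,name): cv2.imwrite('pics/'+name,d['pixels'][:,:,::-1])
def ray(d,u,v):
    T=d['world_from_camera']; r=T[:3,:3]@np.array([(u-d['cx'])/d['f'],(v-d['cy'])/d['f'],1]); return T[:3,3],r
def onz(d,u,v,z):
    o,r=ray(d,u,v); return o+r*(z-o[2])/r[2]
def cloud(d,m):
    v,u=np.nonzero(m&(d['depth']>0)); z=d['depth'][v,u]; T=d['world_from_camera']
    P=np.c_[(u-d['cx'])/d['f']*z,(v-d['cy'])/d['f']*z,z]; return P@T[:3,:3].T+T[:3,3]
E
python3 - <<'E'
from h import *
np.set_printoptions(precision=4,suppress=True)
s=env.observe();print(s['position'],s['tool_rot'],s['ft_force'],env.tcp_to_grasp)
for n in ['scene','side']:
    d=img(n);save(d,n+'0.png');print(n,d['fov_y'],d['world_from_camera'][:3,3],d['world_from_camera'][:3,2])
    for q in ['bottle_center','brush_center','tin_center','case_center','coaster_blue','coaster_green','coaster_yellow','dish','pad']:
        o=models.outline_of(n,q);t=models.tip_of(n,q)
        if o:
            P=cloud(d,o[0]['region']); hi=np.percentile(P[:,2],97); T=P[P[:,2]>hi-.004]
            print(q,round(o[0]['confidence'],2),np.round(o[0]['bbox']),'med',np.median(P,0),'top',hi,(T.min(0)+T.max(0))/2, t and (np.round(t[0]['at'],1),round(t[0]['confidence'],2)))
        else: print(q,'none',t[:1])
E
```

```text
[ 0.1703 -0.5227  0.2307] [[ 0.9509  0.3096 -0.0002]
 [ 0.3096 -0.9509  0.0014]
 [ 0.0003 -0.0014 -1.    ]] [-0.2898  1.0657  0.3323] -0.0187
scene 57.04641526373154 [ 0.8873 -0.5513  0.5958] [-0.4063  0.6591 -0.6329]
bottle_center 0.73 [324. 235.  22.  46.] med [0.5423 0.0372 0.0642] top 0.10082721908211585 [0.5389 0.017  0.0999] (array([324.1, 234.6]), 0.75)
brush_center 0.6 [310. 261.  23.  46.] med [ 0.5595 -0.0414  0.0618] top 0.09952220067608279 [ 0.5531 -0.0334  0.0984] (array([309.4, 261.1]), 0.73)
tin_center 0.65 [288. 290.  30.  50.] med [ 0.5723 -0.1293  0.0707] top 0.08796656254048042 [ 0.5637 -0.1152  0.0869] (array([291.7, 287.5]), 0.78)
case_center 0.72 [340. 277.  40.  48.] med [ 0.6171 -0.0405  0.0442] top 0.046781518961194965 [ 0.6104 -0.0236  0.0455] (array([341.1, 279.3]), 0.88)
coaster_blue 0.56 [331. 253.  16.  18.] med [0.5536 0.036  0.0081] top 0.041004718254527915 [0.5777 0.0069 0.0416] (array([320.7, 250.9]), 0.65)
coaster_green 0.26 [324. 234.  19.  44.] med [0.5427 0.0374 0.0656] top 0.10086366225177265 [0.5343 0.0484 0.1   ] (array([305.9, 276.6]), 0.72)

[... 1122 characters left out ...]
44.  22.] med [0.5233 0.033  0.0103] top 0.012011568586862104 [0.5319 0.0479 0.0105] (array([303.7, 265.7]), 0.92)
coaster_green 0.58 [336. 293.  42.  32.] med [ 0.5342 -0.0449  0.0104] top 0.01217584300241542 [ 0.547  -0.0319  0.0108] (array([337.7, 293.7]), 0.63)
coaster_yellow 0.63 [375. 325.  47.  30.] med [ 0.5466 -0.1285  0.0101] top 0.012014991621700962 [ 0.5636 -0.1133  0.0173] (array([376.2, 323. ]), 0.7)
dish 0.86 [373. 420. 262. 120.] med [ 0.4796 -0.2628  0.0065] top 0.015373597340068636 [ 0.47   -0.2693  0.0147] (array([375.3, 439.4]), 0.89)
pad 0.72 [339. 269.  35.  63.] med [ 0.5438 -0.0425  0.0595] top 0.10123491330802399 [ 0.5498 -0.0318  0.1005] (array([242.2, 209.5]), 0.7)
```

View pics/scene0.png

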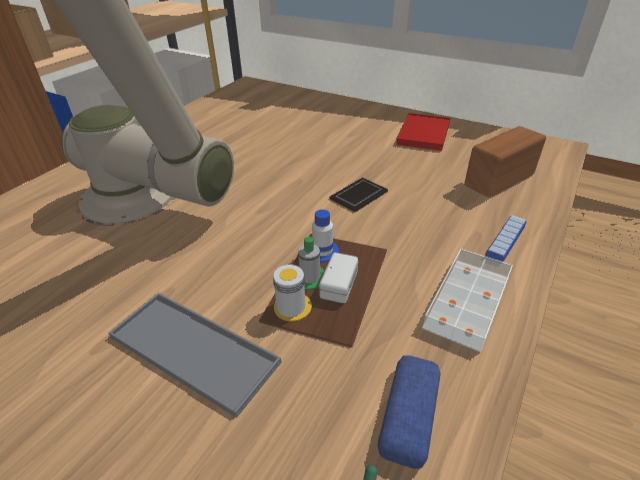

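View pics/side0.png

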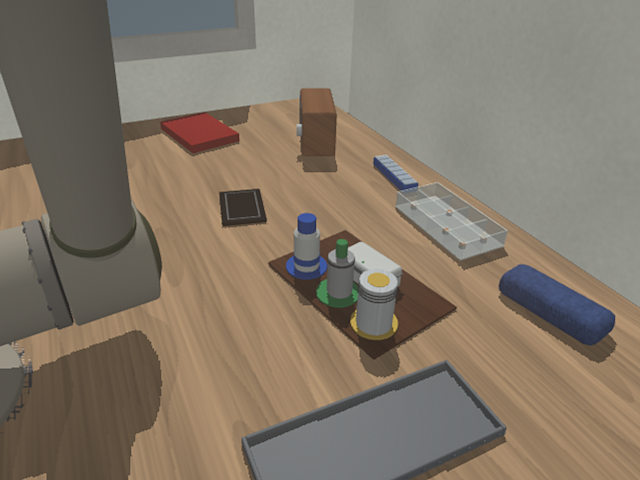

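```bash
cat >> h.py <<'E'
def circ(P):
    c,*_=np.linalg.lstsq(np.c_[2*P[:,:2],np.ones(len(P))],(P[:,:2]**2).sum(1),rcond=None); return c[:2],np.sqrt(c[2]+c[0]**2+c[1]**2)
def rect(P,name=''):
    r=cv2.minAreaRect((P[:,:2]*1000).astype(np.float32)); return name,np.round(r[0],1),np.round(r[1],1),round(r[2],1)
E
python3 - <<'E'
from h import *
np.set_printoptions(precision=4,suppress=True)
ds={n:img(n) for n in ['scene','side']}
for n,d in ds.items():
    P=cloud(d,np.ones((480,640),bool)); 
    # known-ish locations: fit body cylinders on visible sides
    for q,c,R,zr in [('bottle',(.534,.048),.021,(.02,.06)),('brush',(.55,-.032),.02,(.02,.06)),('tin',(.562,-.1145),.026,(.02,.075))]:
        m=(np.hypot(P[:,0]-c[0],P[:,1]-c[1])<R+.008)&(P[:,2]>zr[0])&(P[:,2]<zr[1]);Q=P[m]
        from scipy.optimize import least_squares
        r=least_squares(lambda p:np.hypot(Q[:,0]-p[0],Q[:,1]-p[1])-R,c,loss='soft_l1',f_scale=.001)
        m=(np.hypot(P[:,0]-c[0],P[:,1]-c[1])<R)
        print(n,q,r.x,m.sum(),len(Q),'top',np.percentile(P[m][:,2],98))
    m=(abs(P[:,0]-.61)<.06)&(abs(P[:,1]+.03)<.07)&(P[:,2]>.0425)&(P[:,2]<.05)&(P[:,0]>.573)
    print(n,'case',rect(P[m]),np.median(P[m][:,2]))
    m=(abs(P[:,0]-.47)<.18)&(abs(P[:,1]+.27)<.1)&(P[:,2]>.0095)&(P[:,2]<.02)&(P[:,1]<-.19)
    print(n,'dish',rect(P[m]))
    m=(abs(P[:,0]-.503)<.08)&(abs(P[:,1]-.277)<.1)&(P[:,2]>.005)&(P[:,2]<.012)
    print(n,'pad',rect(P[m]),np.median(P[m][:,2]))
    hsv=cv2.cvtColor(d['pixels'],cv2.COLOR_RGB2HSV)
E
```

```text
scene bottle [0.5331 0.0498] 772 280 top 0.10113185577599954
scene brush [ 0.5513 -0.0307] 538 302 top 0.1002970877868728
scene tin [ 0.5622 -0.1142] 1008 657 top 0.08840121929758149
scene case ('', array([611. , -22.8]), array([49.5, 94.8]), 13.6) 0.04511340804574304
scene dish ('', array([ 470.5, -270.2]), array([113. , 281.5]), 88.7)
scene pad ('', array([502.6, 281.2]), array([125.5,  86.2]), 75.1) 0.007300944454550429
side bottle [0.5327 0.0505] 1180 531 top 0.1029347008001801
side brush [ 0.5511 -0.03  ] 1345 545 top 0.10204731282395692
side tin [ 0.562  -0.1135] 2011 1121 top 0.0899616434904289
side case ('', array([608.7, -21.5]), array([52.9, 94. ]), 12.2) 0.04725187648275114
side dish ('', array([ 469.6, -269.3]), array([113.5, 281.1]), 88.5)
side pad ('', array([499.8, 281.3]), array([127.8,  84. ]), 75.8) 0.009775953315390329
```

```bash
cat >> h.py <<'E'
def go(wps,yaw=None):
    """print tool-frame shifts (cm) to each world TCP waypoint; yaw = tool x angle in the world"""
    s=env.observe(); R=s['tool_rot']; p=s['position']; y=np.degrees(np.arctan2(R[1,0],R[0,0]))
    print('t %.2f pos %s yaw %.2f w %.4f tilt %s'%(s['time_s'],np.round(p,4),y,s['grip_width'],np.round(R[:2,2],4)))
    if yaw is not None:
        print('rz',round(y-yaw,2)); a=np.radians(yaw); R=np.array([[np.cos(a),np.sin(a),0],[np.sin(a),-np.cos(a),0],[0,0,-1]])
    for w in wps: w=np.array(w); print(w,'->',np.round(R.T@(w-p)*100,2)); p=w
E
python3 -c "
from h import *
go([(.5621,-.114,.19),(.5621,-.114,.038)],10.1)"
```

```text
t 2.00 pos [ 0.1703 -0.523   0.2313] yaw 18.04 w 0.0858 tilt [-0.     -0.0001]
rz 7.94
[ 0.5621 -0.114   0.19  ] -> [ 45.75 -33.39   4.13]
[ 0.5621 -0.114   0.038 ] -> [ 0.   0.  15.2]
```

Call:
jog_arm(plan="0 0 3.97 0 0 0 50;0 0 3.97 0 0 0 50;0 0 0 1.3 -0.9 0 50;0 0 0 2.5 -1.8 0.2 50;0 0 0 2.5 -1.8 0.2 50;0 0 0 2.5 -1.8 0.2 50;0 0 0 2.5 -1.8 0.2 50;0 0 0 2.5 -1.8 0.2 50;0 0 0 2.5 -1.8 0.2 50;0 0 0 2.5 -1.8 0.2 50", grip_force=40)

```text
time_s: 2.83
position: [0.3328, -0.3551, 0.2174]
tool_rot: [[0.984, 0.177, 0.0], [0.177, -0.984, -0.0], [0.0, 0.0, -1.0]]
ft_force: [-0.1, -0.1, 0.1]
grip_width: 0.0688
gripper_force: 0.0
```

Call:
jog_arm(plan="0 0 0 2.5 -1.8 0.3 50;0 0 0 2.5 -1.8 0.3 50;0 0 0 2.5 -1.8 0.3 50;0 0 0 2.5 -1.8 0.3 50;0 0 0 2.5 -1.8 0.3 50;0 0 0 2.5 -1.8 0.3 50;0 0 0 2.5 -1.8 0.3 50;0 0 0 2.5 -1.8 0.3 50;0 0 0 2.5 -1.8 0.3 50;0 0 0 2.0 -1.7 0 50")

```text
time_s: 3.67
position: [0.5424, -0.1354, 0.1898]
tool_rot: [[0.984, 0.178, -0.001], [0.178, -0.984, 0.001], [-0.0, -0.001, -1.0]]
ft_force: [1.1, 0.4, 0.4]
grip_width: 0.0686
gripper_force: 0.0
```

```bash
python3 -c "
from h import *
d=img('wrist');save(d,'w1.png')
print(d['world_from_camera'][:3])
for q in ['tin_center','coaster_yellow','brush_center','coaster_green']:
    t=models.tip_of('wrist',q); 
    if t: print(q,t[0]['confidence'],t[0]['at'],onz(d,*t[0]['at'],.048 if 'tin' in q else .055 if 'brush' in q else .006))
go([(.5621,-.114,.19),(.5621,-.114,.038)],10.1)"
```

```text
[[ 1.77829732e-01 -9.42225854e-01 -2.83878541e-01  6.15390143e-01]
 [-9.84061190e-01 -1.70152282e-01 -5.16892135e-02 -1.22007959e-01]
 [ 4.00331934e-04  2.88545734e-01 -9.57466030e-01  3.32904717e-01]]
brush_center 0.93 [181.2, 193.6] [ 0.54987002 -0.03091497  0.055     ]
t 3.92 pos [ 0.5412 -0.1377  0.1903] yaw 10.17 w 0.0685 tilt [-0.0003 -0.0001]
rz 0.07
[ 0.5621 -0.114   0.19  ] -> [ 2.48 -1.96  0.03]
[ 0.5621 -0.114   0.038 ] -> [ 0.   0.  15.2]
```

View pics/w1.png

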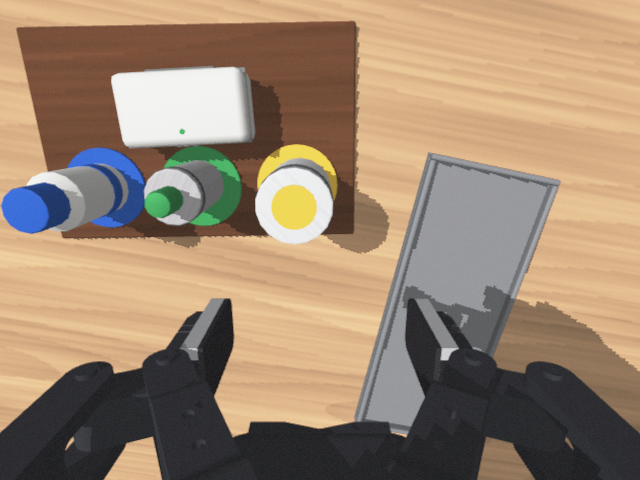

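Call:
jog_arm(plan="0 0 0 1.24 -0.98 0 50;0 0 0 1.24 -0.98 0 50;0 0 0 0 0 2.5 50;0 0 0 0 0 2.5 50;0 0 0 0 0 2.5 50;0 0 0 0 0 2.5 50;0 0 0 0 0 2.5 50;0 0 0 0 0 2 50;0 0 0 0 0 1.3 50;0 0 0 0 0 0 50")

```text
time_s: 4.75
position: [0.5606, -0.1147, 0.03]
tool_rot: [[0.985, 0.174, -0.005], [0.174, -0.985, 0.002], [-0.004, -0.003, -1.0]]
ft_force: [0.4, -0.6, -0.7]
grip_width: 0.0686
gripper_force: 0.0
```

Call:
jog_arm(plan="0 0 0 0 0 0 255;0 0 0 0 0 0 255;0 0 0 0 0 0 255;0 0 0 0 0 0 255;0 0 0 0 0 0 255;0 0 0 0 0 0 255", grip_force=40)

```text
time_s: 5.25
position: [0.5629, -0.1146, 0.0334]
tool_rot: [[0.985, 0.175, 0.002], [0.175, -0.985, -0.001], [0.001, 0.001, -1.0]]
ft_force: [-1.3, -1.6, 6.4]
grip_width: 0.0516
gripper_force: 41.8
```

```bash
python3 -c "
from h import *
print(env.observe()['gripper_force'])
go([(.5621,-.114,.072),(.552,-.272,.072),(.552,-.272,.0275)],10.1)"
```

```text
41.77055776119232
t 5.25 pos [ 0.5629 -0.1146  0.0334] yaw 10.10 w 0.0516 tilt [ 0.0016 -0.001 ]
rz -0.0
[ 0.5621 -0.114   0.072 ] -> [-0.07 -0.08 -3.86]
[ 0.552 -0.272  0.072] -> [-3.77 15.38  0.  ]
[ 0.552  -0.272   0.0275] -> [0.   0.   4.45]
```

Call:
jog_arm(plan="0 0 0 0 0 -0.7 255;0 0 0 0 0 -1.6 255;0 0 0 0 0 -1.7 255;0 0 0 -0.2 0.8 0 255;0 0 0 -0.4 1.6 0 255;0 0 0 -0.6 2.4 0 255;0 0 0 -0.65 2.6 0 255;0 0 0 -0.65 2.7 0 255;0 0 0 -0.6 2.6 0 255;0 0 0 -0.4 1.7 0 255")

```text
time_s: 6.08
position: [0.5527, -0.2649, 0.0717]
tool_rot: [[0.985, 0.174, -0.0], [0.174, -0.985, -0.0], [-0.0, 0.0, -1.0]]
ft_force: [-0.0, -0.0, -1.1]
grip_width: 0.0511
gripper_force: 41.7
```

Call:
jog_arm(plan="0 0 0 -0.2 0.9 0 255;0 0 0 0 0 0 255;0 0 0 0 0 0 255;0 0 0 0 0 1 255;0 0 0 0 0 1.5 255;0 0 0 0 0 1.2 255;0 0 0 0 0 0.4 255;0 0 0 0 0 0 255;0 0 0 0 0 0 255")

```text
time_s: 6.83
position: [0.5531, -0.2705, 0.0312]
tool_rot: [[0.984, 0.176, -0.0], [0.176, -0.984, 0.0], [-0.0, -0.0, -1.0]]
ft_force: [-0.3, -0.6, -1.3]
grip_width: 0.0517
gripper_force: 41.8
```

```bash
python3 -c "
from h import *
print(env.observe()['ft_force'])
go([(.552,-.272,.029)],10.1)"
```

```text
[-0.33043975 -0.59039447 -1.25692671]
t 6.83 pos [ 0.5531 -0.2705  0.0312] yaw 10.16 w 0.0517 tilt [-0.0001  0.0002]
rz 0.06
[ 0.552 -0.272  0.029] -> [-0.14  0.13  0.22]
```

Call:
jog_arm(plan="0 0 0 0 0 0.1 255;0 0 0 0 0 0 255;0 0 0 0 0 0 255;0 0 0 0 0 0 255")

```text
time_s: 7.17
position: [0.553, -0.2714, 0.0305]
tool_rot: [[0.985, 0.175, 0.0], [0.175, -0.985, -0.0], [0.0, 0.0, -1.0]]
ft_force: [1.0, 0.3, -0.6]
grip_width: 0.0512
gripper_force: 41.8
```

Call:
jog_arm(plan="0 0 0 0 0 0.1 255;0 0 0 0 0 0 255;0 0 0 0 0 0 255;0 0 0 0 0 0 255")

```text
time_s: 7.5
position: [0.553, -0.2715, 0.0294]
tool_rot: [[0.985, 0.175, 0.0], [0.175, -0.985, -0.0], [0.0, 0.0, -1.0]]
ft_force: [0.2, -0.6, -0.2]
grip_width: 0.0512
gripper_force: 41.8
```

Call:
jog_arm(plan="0 0 0 0 0 0.05 255;0 0 0 0 0 0 255;0 0 0 0 0 0 160;0 0 0 0 0 0 120;0 0 0 0 0 0 50;0 0 0 0 0 0 50;0 0 0 0 0 0 50;0 0 0 0 0 -0.6 50;0 0 0 0 0 -1.6 50;0 0 0 0 0 -3 50")

```text
time_s: 8.33
position: [0.5516, -0.2705, 0.0789]
tool_rot: [[0.985, 0.175, -0.005], [0.175, -0.985, 0.004], [-0.004, -0.005, -1.0]]
ft_force: [0.0, -0.1, -0.1]
grip_width: 0.0685
gripper_force: 0.0
```

Call:
jog_arm(plan="0 0 0 0 0 -3 50;0 0 0 0 0 -2 50;0 0 0 0 0 -1 50")

```text
time_s: 8.58
position: [0.5537, -0.2719, 0.1442]
tool_rot: [[0.984, 0.175, 0.004], [0.175, -0.984, -0.003], [0.003, 0.004, -1.0]]
ft_force: [-0.5, -0.3, 0.5]
grip_width: 0.0687
gripper_force: 0.0
```

```bash
python3 -c "
from h import *
d=img('scene');save(d,'s2.png');
P=cloud(d,np.ones((480,640),bool));m=(np.hypot(P[:,0]-.553,P[:,1]+.272)<.035)&(P[:,2]>.02)&(P[:,2]<.1);print(rect(P[m]),np.percentile(P[m][:,2],[90,95]))
go([(.5512,-.0303,.14),(.5512,-.0303,.038)],10.1)"
```

```text
('', array([ 553.9, -272.6]), array([50.6, 52.4]), 69.8) [0.08344443 0.08393825]
t 8.63 pos [ 0.5539 -0.272   0.1446] yaw 10.10 w 0.0690 tilt [ 0.0046 -0.0035]
rz 0.0
[ 0.5512 -0.0303  0.14  ] -> [  3.97 -23.85   0.46]
[ 0.5512 -0.0303  0.038 ] -> [ 0.   0.  10.2]
```

View pics/s2.png

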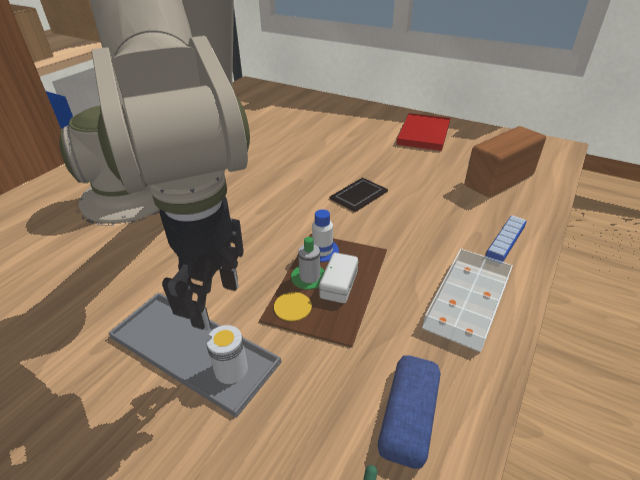

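Call:
jog_arm(plan="0 0 0 0.25 -1.5 0 50;0 0 0 0.5 -3 0 50;0 0 0 0.55 -3.3 0 50;0 0 0 0.6 -3.5 0 50;0 0 0 0.6 -3.5 0 50;0 0 0 0.6 -3.5 0 50;0 0 0 0.5 -3 0 50;0 0 0 0.3 -1.8 0 50;0 0 0 0.1 -0.8 0 50;0 0 0 0 0 0 50")

```text
time_s: 9.47
position: [0.5495, -0.0271, 0.1397]
tool_rot: [[0.984, 0.178, -0.002], [0.178, -0.984, 0.001], [-0.002, -0.001, -1.0]]
ft_force: [0.6, -0.2, -0.2]
grip_width: 0.0688
gripper_force: 0.0
```

Call:
jog_arm(plan="0 0 0 0 0 0 50;0 0 0 0 0 0 50")

```text
time_s: 9.63
position: [0.5503, -0.0301, 0.1403]
tool_rot: [[0.985, 0.174, -0.001], [0.174, -0.985, -0.0], [-0.001, -0.0, -1.0]]
ft_force: [0.8, 0.3, 0.3]
grip_width: 0.0685
gripper_force: 0.0
```

```bash
python3 -c "
from h import *
go([(.5512,-.0303,.14),(.5512,-.0303,.036)],10.1)"
```

```text
t 9.63 pos [ 0.5503 -0.0301  0.1403] yaw 10.03 w 0.0685 tilt [-0.0007 -0.0001]
rz -0.07
[ 0.5512 -0.0303  0.14  ] -> [0.08 0.04 0.03]
[ 0.5512 -0.0303  0.036 ] -> [ 0.   0.  10.4]
```

Call:
jog_arm(plan="0 0 0 0.08 0.03 1 50;0 0 0 0 0 2 50;0 0 0 0 0 2.4 50;0 0 0 0 0 2.2 50;0 0 0 0 0 1.8 50;0 0 0 0 0 1 50;0 0 0 0 0 0 50;0 0 0 0 0 0 150;0 0 0 0 0 0 255;0 0 0 0 0 0 255")

```text
time_s: 10.47
position: [0.5519, -0.0296, 0.0381]
tool_rot: [[0.985, 0.175, 0.002], [0.175, -0.985, -0.001], [0.002, 0.001, -1.0]]
ft_force: [-0.5, -0.1, -0.0]
grip_width: 0.0388
gripper_force: 40.2
```

Call:
jog_arm(plan="0 0 0 0 0 0 255;0 0 0 0 0 0 255;0 0 0 0 0 0 255;0 0 0 0 0 0 255")

```text
time_s: 10.8
position: [0.5519, -0.0296, 0.038]
tool_rot: [[0.984, 0.175, 0.002], [0.175, -0.984, -0.001], [0.002, 0.001, -1.0]]
ft_force: [-0.7, -1.2, 7.0]
grip_width: 0.0391
gripper_force: 40.5
```

```bash
python3 -c "
from h import *
go([(.5512,-.0303,.076),(.470,-.270,.076),(.47,-.27,.033)],10.1)"
```

```text
t 10.80 pos [ 0.5519 -0.0296  0.038 ] yaw 10.10 w 0.0391 tilt [ 0.0024 -0.001 ]
rz 0.0
[ 0.5512 -0.0303  0.076 ] -> [-0.09  0.06 -3.8 ]
[ 0.47  -0.27   0.076] -> [-12.2   22.17   0.  ]
[ 0.47  -0.27   0.033] -> [0.  0.  4.3]
```

Call:
jog_arm(plan="0 0 0 0 0 -0.7 255;0 0 0 0 0 -1.6 255;0 0 0 0 0 -1.7 255;0 0 0 -0.5 0.9 0 255;0 0 0 -1 1.9 0 255;0 0 0 -1.4 2.5 0 255;0 0 0 -1.4 2.5 0 255;0 0 0 -1.4 2.5 0 255;0 0 0 -1.4 2.5 0 255;0 0 0 -1.4 2.5 0 255")

```text
time_s: 11.63
position: [0.4931, -0.1962, 0.0763]
tool_rot: [[0.985, 0.175, -0.001], [0.175, -0.985, 0.001], [-0.001, -0.001, -1.0]]
ft_force: [1.0, -0.1, -2.1]
grip_width: 0.0389
gripper_force: 40.5
```

Call:
jog_arm(plan="0 0 0 -1.4 2.5 0 255;0 0 0 -1.2 2.3 0 255;0 0 0 -0.7 1.3 0 255;0 0 0 -0.4 0.8 0 255;0 0 0 0 0 0 255;0 0 0 0 0 1 255;0 0 0 0 0 1.6 255;0 0 0 0 0 1.2 255;0 0 0 0 0 0.4 255;0 0 0 0 0 0 255")

```text
time_s: 12.47
position: [0.47, -0.2676, 0.0343]
tool_rot: [[0.984, 0.177, -0.001], [0.177, -0.984, 0.001], [-0.001, -0.002, -1.0]]
ft_force: [-0.3, 1.3, -1.7]
grip_width: 0.0392
gripper_force: 40.4
```

Call:
jog_arm(plan="0 0 0 0 0 0 255;0 0 0 0 0 0 255;0 0 0 0 0 0 255")

```text
time_s: 12.72
position: [0.4702, -0.2686, 0.0347]
tool_rot: [[0.984, 0.176, -0.0], [0.176, -0.984, 0.0], [-0.0, -0.0, -1.0]]
ft_force: [-0.3, 0.6, -0.7]
grip_width: 0.0393
gripper_force: 40.4
```

Call:
jog_arm(plan="0 0 0 0 0 0.1 255;0 0 0 0 0 0 255;0 0 0 0 0 0.05 255;0 0 0 0 0 0 200;0 0 0 0 0 0 150;0 0 0 0 0 0 100;0 0 0 0 0 0 50;0 0 0 0 0 0 50;0 0 0 0 0 0 50;0 0 0 0 0 -0.6 50")

```text
time_s: 13.55
position: [0.4696, -0.2689, 0.0386]
tool_rot: [[0.985, 0.175, -0.002], [0.175, -0.985, 0.001], [-0.001, -0.002, -1.0]]
ft_force: [-0.6, 1.1, -0.1]
grip_width: 0.0688
gripper_force: 0.0
```

Call:
jog_arm(plan="0 0 0 0 0 -1.6 50;0 0 0 0 0 -3 50;0 0 0 0 0 -3 50;0 0 0 0 0 -2 50;0 0 0 0 0 -0.8 50;0 0 0 0 0 0 50;0 0 0 0 0 0 50")

```text
time_s: 14.13
position: [0.4698, -0.2689, 0.1426]
tool_rot: [[0.985, 0.175, -0.001], [0.175, -0.985, 0.001], [-0.001, -0.001, -1.0]]
ft_force: [-0.2, -0.2, 0.2]
grip_width: 0.0684
gripper_force: 0.0
```

```bash
python3 -c "
from h import *
d=img('scene')
P=cloud(d,np.ones((480,640),bool));m=(np.hypot(P[:,0]-.47,P[:,1]+.269)<.035)&(P[:,2]>.02)&(P[:,2]<.12);print(rect(P[m]),np.percentile(P[m][:,2],[90,95]))
go([(.533,.0501,.142),(.533,.0501,.036)],10.1)"
```

```text
('', array([ 472. , -270.5]), array([40.4, 37.4]), 61.2) [0.08990213 0.09548001]
t 14.18 pos [ 0.4696 -0.2688  0.142 ] yaw 10.10 w 0.0685 tilt [-0.0017  0.0015]
rz -0.0
[0.533  0.0501 0.142 ] -> [ 11.84 -30.28   0.  ]
[0.533  0.0501 0.036 ] -> [ 0.   0.  10.6]
```

Call:
jog_arm(plan="0 0 0 0.6 -1.5 0 50;0 0 0 1.1 -2.8 0 50;0 0 0 1.3 -3.3 0 50;0 0 0 1.3 -3.3 0 50;0 0 0 1.3 -3.3 0 50;0 0 0 1.3 -3.3 0 50;0 0 0 1.3 -3.3 0 50;0 0 0 1.3 -3.3 0 50;0 0 0 1.2 -3.1 0 50;0 0 0 0.8 -2 0 50")

```text
time_s: 15.02
position: [0.5315, 0.0414, 0.1416]
tool_rot: [[0.984, 0.177, -0.003], [0.177, -0.984, 0.001], [-0.003, -0.001, -1.0]]
ft_force: [0.2, -0.1, 0.0]
grip_width: 0.0684
gripper_force: 0.0
```

Call:
jog_arm(plan="0 0 0 0.34 -1.08 0 50;0 0 0 0 0 0 50;0 0 0 0 0 0 50;0 0 0 0 0 0 50")

```text
time_s: 15.35
position: [0.5333, 0.0484, 0.1428]
tool_rot: [[0.985, 0.174, -0.001], [0.174, -0.985, -0.0], [-0.001, -0.0, -1.0]]
ft_force: [1.2, 0.7, 0.6]
grip_width: 0.0686
gripper_force: 0.0
```

```bash
python3 -c "
from h import *
d=img('wrist');save(d,'w2.png')
P=cloud(d,np.ones((480,640),bool))
m=(abs(P[:,0]-.61)<.06)&(abs(P[:,1]+.03)<.07)&(P[:,2]>.0425)&(P[:,2]<.05)&(P[:,0]>.573);print(rect(P[m]))
go([(.533,.0501,.142),(.533,.0501,.036)],10.1)"
```

```text
('', array([609.3, -21.3]), array([51. , 92.4]), 13.2)
t 15.40 pos [0.5334 0.0483 0.143 ] yaw 10.00 w 0.0687 tilt [-0.0006 -0.0002]
rz -0.1
[0.533  0.0501 0.142 ] -> [-0.01 -0.18  0.1 ]
[0.533  0.0501 0.036 ] -> [ 0.   0.  10.6]
```

View pics/w2.png

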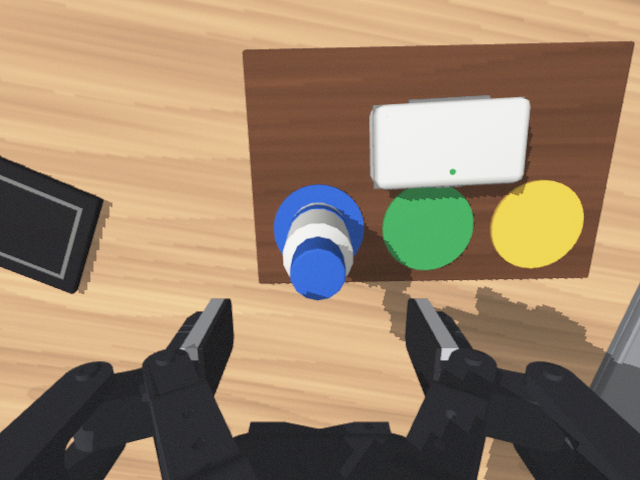

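Call:
jog_arm(plan="0 0 0 0 -0.15 1 50;0 0 0 0 0 2 50;0 0 0 0 0 2.4 50;0 0 0 0 0 2.3 50;0 0 0 0 0 1.9 50;0 0 0 0 0 1 50;0 0 0 0 0 0 50;0 0 0 0 0 0 150;0 0 0 0 0 0 255;0 0 0 0 0 0 255")

```text
time_s: 16.23
position: [0.534, 0.0508, 0.0387]
tool_rot: [[0.985, 0.175, 0.003], [0.175, -0.985, -0.0], [0.002, 0.001, -1.0]]
ft_force: [0.1, -1.8, 3.0]
grip_width: 0.0409
gripper_force: 40.5
```

Call:
jog_arm(plan="0 0 0 0 0 0 255;0 0 0 0 0 0 255;0 0 0 0 0 0 255;0 0 0 0 0 0 255")

```text
time_s: 16.57
position: [0.534, 0.0509, 0.0387]
tool_rot: [[0.984, 0.175, 0.003], [0.175, -0.984, -0.001], [0.003, 0.001, -1.0]]
ft_force: [-0.1, -2.5, 6.5]
grip_width: 0.0406
gripper_force: 40.6
```

```bash
python3 -c "
from h import *
d=cv2.imread('pics/w2.png')
go([(.533,.050,.076),(.388,-.268,.076),(.388,-.268,.033)],10.1)
w=img('scene');s=img('side')
for n,q in (('scene',w),('side',s)):
  P=cloud(q,np.ones((480,640),bool)); hsv=cv2.cvtColor(q['pixels'],cv2.COLOR_RGB2HSV); v,u=np.nonzero(q['depth']>0); H=hsv[v,u]
  for name,lo,hi,c in (('g',50,80,(.551,-.03)),('y',18,32,(.562,-.114))):
    m=(H[:,0]>=lo)&(H[:,0]<=hi)&(H[:,1]>120)&(P[:,2]<.02)&(np.hypot(P[:,0]-c[0],P[:,1]-c[1])<.05)
    print(n,name,m.sum(),(P[m].min(0)+P[m].max(0))/2,cv2.minEnclosingCircle((P[m][:,:2]*1000).astype(np.float32)))
"
```

```text
t 16.57 pos [0.534  0.0509 0.0387] yaw 10.10 w 0.0406 tilt [ 0.0028 -0.0008]
rz 0.0
[0.533 0.05  0.076] -> [-0.12  0.07 -3.73]
[ 0.388 -0.268  0.076] -> [-19.85  28.76   0.  ]
[ 0.388 -0.268  0.033] -> [0.  0.  4.3]
scene g 470 [ 0.54930034 -0.03160866  0.00827459] ((549.4414672851562, -31.157529830932617), 34.043731689453125)
scene y 907 [ 0.56279121 -0.10962787  0.00733443] ((564.0880737304688, -110.55622100830078), 38.13532257080078)
side g 18 [ 0.5562899  -0.02794402  0.01086558] ((555.1901245117188, -28.830333709716797), 31.21624183654785)
side y 1344 [ 0.56536606 -0.1114625   0.0101201 ] ((565.3692016601562, -112.05769348144531), 36.61833953857422)
```

Call:
jog_arm(plan="0 0 0 0 0 -0.7 255;0 0 0 0 0 -1.6 255;0 0 0 0 0 -1.7 255;0 0 0 -0.5 0.8 0 255;0 0 0 -1 1.5 0 255;0 0 0 -1.5 2.2 0 255;0 0 0 -1.8 2.6 0 255;0 0 0 -1.8 2.6 0 255;0 0 0 -1.8 2.6 0 255;0 0 0 -1.8 2.6 0 255")

```text
time_s: 17.5
position: [0.4576, -0.1147, 0.0771]
tool_rot: [[0.984, 0.176, -0.0], [0.176, -0.984, 0.0], [-0.0, -0.0, -1.0]]
ft_force: [1.0, -0.4, -0.0]
grip_width: 0.0409
gripper_force: 40.5
```

Call:
jog_arm(plan="0 0 0 -1.8 2.6 0 255;0 0 0 -1.8 2.6 0 255;0 0 0 -1.8 2.6 0 255;0 0 0 -1.8 2.6 0 255;0 0 0 -1.3 1.9 0 255;0 0 0 -0.8 1.1 0 255;0 0 0 -0.35 0.46 0 255;0 0 0 0 0 0 255;0 0 0 0 0 1 255;0 0 0 0 0 1.6 255")

```text
time_s: 18.33
position: [0.3889, -0.2664, 0.0519]
tool_rot: [[0.984, 0.176, 0.002], [0.176, -0.984, -0.002], [0.002, 0.002, -1.0]]
ft_force: [0.2, -0.1, -0.7]
grip_width: 0.0408
gripper_force: 40.6
```

Call:
jog_arm(plan="0 0 0 0 0 1.2 255;0 0 0 0 0 0.4 255;0 0 0 0 0 0 255;0 0 0 0 0 0 255;0 0 0 0 0 0 255;0 0 0 0 0 0 255")

```text
time_s: 18.83
position: [0.3885, -0.2664, 0.0355]
tool_rot: [[0.984, 0.176, 0.0], [0.176, -0.984, -0.0], [0.0, 0.0, -1.0]]
ft_force: [-0.2, -0.2, -0.9]
grip_width: 0.0409
gripper_force: 40.5
```

Call:
jog_arm(plan="0 0 0 0 0 0.08 255;0 0 0 0 0 0 255;0 0 0 0 0 0.04 255;0 0 0 0 0 0 200;0 0 0 0 0 0 150;0 0 0 0 0 0 100;0 0 0 0 0 0 50;0 0 0 0 0 0 50;0 0 0 0 0 0 50;0 0 0 0 0 -0.6 50")

```text
time_s: 19.67
position: [0.3879, -0.2664, 0.0395]
tool_rot: [[0.985, 0.175, -0.001], [0.175, -0.985, 0.001], [-0.001, -0.002, -1.0]]
ft_force: [-0.6, -0.5, -0.1]
grip_width: 0.0688
gripper_force: 0.0
```

Call:
jog_arm(plan="0 0 0 0 0 -1.6 50;0 0 0 0 0 -3 50;0 0 0 0 0 -3 50;0 0 0 0 0 -3 50;0 0 0 0 0 -2.4 50;0 0 0 0 0 -1.4 50;0 0 0 0 0 0 50;0 0 0 0 0 0 50")

```text
time_s: 20.33
position: [0.3882, -0.2667, 0.1845]
tool_rot: [[0.985, 0.175, 0.001], [0.175, -0.985, -0.001], [0.001, 0.001, -1.0]]
ft_force: [1.0, 0.2, -0.6]
grip_width: 0.0687
gripper_force: 0.0
```

```bash
python3 -c "
from h import *
d=img('scene')
P=cloud(d,np.ones((480,640),bool))
for c in [(.388,-.267),(.47,-.269),(.553,-.272)]:
  m=(np.hypot(P[:,0]-c[0],P[:,1]-c[1])<.035)&(P[:,2]>.02)&(P[:,2]<.12);print(rect(P[m]),np.percentile(P[m][:,2],[90,95]))
print(env.observe()['q'])
go([(.55,-.035,.18)],10.1)"
```

```text
('', array([ 391.2, -269.6]), array([41.7, 37. ]), 44.1) [0.09606863 0.09666375]
('', array([ 471.7, -270.5]), array([40.3, 38.4]), 54.5) [0.09026397 0.09551985]
('', array([ 554. , -272.5]), array([50.9, 51.8]), 71.4) [0.08355176 0.08396973]
[-4.89405050e+01  1.64974018e+01  9.10434931e+01 -1.39045244e-04
  7.25059196e+01  3.09642455e+01]
t 20.38 pos [ 0.388  -0.2665  0.1837] yaw 10.10 w 0.0685 tilt [-0.0005  0.0006]
rz -0.0
[ 0.55  -0.035  0.18 ] -> [ 20.01 -19.95   0.37]
```

Call:
jog_arm(plan="0 0 0 0.8 -0.8 -0.3 50;0 0 0 1.7 -1.7 -0.3 50;0 0 0 2.2 -2.2 -0.3 50;0 0 0 2.3 -2.3 -0.3 50;0 0 0 2.3 -2.3 -0.3 50;0 0 0 2.3 -2.3 -0.3 50;0 0 0 2.3 -2.3 0 50;0 0 0 2 -2 0 50;0 0 0 1.3 -1.3 0 50;0 0 0 0.6 -0.6 0 50")

```text
time_s: 21.22
position: [0.533, -0.0575, 0.201]
tool_rot: [[0.984, 0.178, -0.002], [0.178, -0.984, 0.001], [-0.002, -0.001, -1.0]]
ft_force: [-1.5, 0.3, 0.9]
grip_width: 0.0689
gripper_force: 0.0
```

Call:
jog_arm(plan="0 0 0 0 0 0 50;0 0 0 0 0 0 50;0 0 0 0 0 0 50;0 0 0 0 0 0 50")

```text
time_s: 21.55
position: [0.5318, -0.0612, 0.2021]
tool_rot: [[0.985, 0.174, -0.0], [0.174, -0.985, -0.0], [-0.0, -0.0, -1.0]]
ft_force: [0.2, -0.5, -0.2]
grip_width: 0.0688
gripper_force: 0.0
```

```bash
cat >> h.py <<'E'
COL=dict(blue=(105,130),green=(55,80),yellow=(18,32))
def coaster(d,c,z=.009):
    hsv=cv2.cvtColor(d['pixels'],cv2.COLOR_RGB2HSV); lo,hi=COL[c]
    m=cv2.inRange(hsv,(lo,110,40),(hi,255,255)); m=cv2.morphologyEx(m,cv2.MORPH_OPEN,np.ones((3,3)))
    n,l,st,_=cv2.connectedComponentsWithStats(m); k=1+np.argmax(st[1:,4]); cs,_=cv2.findContours((l==k).astype(np.uint8),0,2)
    W=np.array([onz(d,u,v,z) for u,v in cv2.convexHull(max(cs,key=len))[:,0]])
    return np.round(circ(W)[0],4),round(circ(W)[1],4),st[k,:4]
E
python3 -c "
from h import *
d=img('wrist');save(d,'w3.png')
for c in COL: print(c,coaster(d,c))
P=cloud(d,np.ones((480,640),bool))
m=(abs(P[:,0]-.61)<.06)&(abs(P[:,1]+.03)<.07)&(P[:,2]>.0425)&(P[:,2]<.05);print(rect(P[m]),np.median(P[m][:,2]))
m=(abs(P[:,0]-.61)<.07)&(abs(P[:,1]+.03)<.08)&(P[:,2]>.02)&(P[:,2]<.05);print(rect(P[m]))
for c in [(.533,.05),(.551,-.03),(.562,-.114)]:
    m=np.hypot(P[:,0]-c[0],P[:,1]-c[1])<.02; print(np.median(P[m][:,2]))
go([(.6095,-.0218,.18),(.6095,-.0218,.015)],103)"
```

```text
blue (array([0.5322, 0.0484]), np.float64(0.034), array([159, 151,  77,  76], dtype=int32))
green (array([ 0.5479, -0.032 ]), np.float64(0.0337), array([252, 150,  76,  75], dtype=int32))
yellow (array([ 0.5638, -0.1123]), np.float64(0.0344), array([344, 146,  78,  78], dtype=int32))
('', array([609.4, -21.9]), array([51. , 92.6]), 13.3) 0.0462515164976498
('', array([610.3, -21.6]), array([55.2, 94.6]), 13.2)
0.009299923663763532
0.2784473003709956
0.2662002221366681
t 21.60 pos [ 0.5319 -0.0612  0.2022] yaw 10.01 w 0.0685 tilt [-0.0002 -0.0001]
rz -92.99
[ 0.6095 -0.0218  0.18  ] -> [2.09 8.45 2.22]
[ 0.6095 -0.0218  0.015 ] -> [ 0.   0.  16.5]
```

View pics/w3.png

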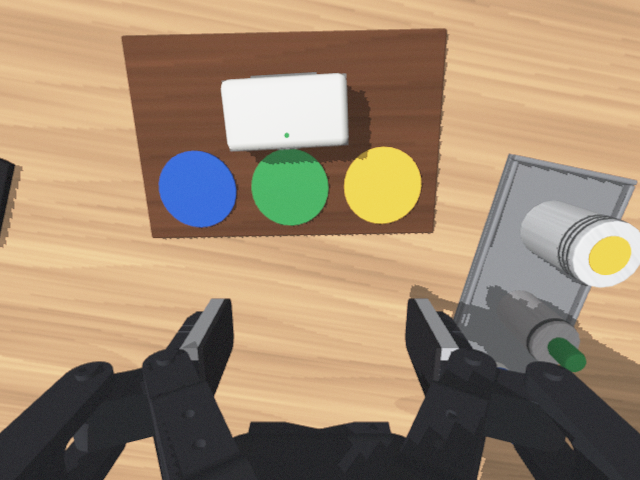

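Call:
jog_arm(plan="0 0 -4 0 0 0 40;0 0 -7 0 0 0 40;0 0 -7 0 0 0 40;0 0 -7 0 0 0 40;0 0 -7 0 0 0 40;0 0 -7 0 0 0 40;0 0 -7 0 0 0 40;0 0 -7 0 0 0 40;0 0 -7 0 0 0 40;0 0 -7 0 0 0 40")

```text
time_s: 22.43
position: [0.532, -0.061, 0.2022]
tool_rot: [[0.219, 0.976, 0.0], [0.976, -0.219, -0.0], [-0.0, 0.0, -1.0]]
ft_force: [-0.1, 0.1, -0.2]
grip_width: 0.0721
gripper_force: 0.0
```

Call:
jog_arm(plan="0 0 -7 0 0 0 40;0 0 -7 0 0 0 40;0 0 -7 0 0 0 40;0 0 -5.2 0 0 0 40;0 0 0 0.5 2 0.6 40;0 0 0 0.7 2.5 0.6 40;0 0 0 0.6 2.5 0.6 40;0 0 0 0.3 1.4 0.4 40;0 0 0 0 0 0 40;0 0 0 0 0 0 40")

```text
time_s: 23.27
position: [0.609, -0.021, 0.1797]
tool_rot: [[-0.23, 0.973, -0.001], [0.973, 0.23, 0.0], [0.0, -0.001, -1.0]]
ft_force: [-0.0, -0.4, -0.2]
grip_width: 0.0719
gripper_force: 0.0
```

Call:
jog_arm(plan="0 0 0 0 0 0 40;0 0 0 0 0 0 40")

```text
time_s: 23.43
position: [0.6086, -0.0213, 0.1807]
tool_rot: [[-0.229, 0.973, 0.0], [0.973, 0.229, -0.0], [-0.0, 0.0, -1.0]]
ft_force: [0.3, -1.1, -0.3]
grip_width: 0.0723
gripper_force: 0.0
```

```bash
python3 -c "
from h import *
d=img('wrist');save(d,'w4.png')
P=cloud(d,np.ones((480,640),bool))
for c in COL:
  try: print(c,coaster(d,c))
  except Exception as e: print(c,e)
m=(abs(P[:,0]-.61)<.06)&(abs(P[:,1]+.03)<.07)&(P[:,2]>.0425)&(P[:,2]<.05);print(rect(P[m]),np.median(P[m][:,2]))
m=(abs(P[:,0]-.503)<.08)&(abs(P[:,1]-.277)<.1)&(P[:,2]>.005)&(P[:,2]<.012)
print(m.sum()>9 and rect(P[m]))
go([(.6095,-.0218,.18),(.6095,-.0218,.015)],103.2)"
```

```text
blue (array([0.532 , 0.0485]), np.float64(0.034), array([200,  62,  87,  92], dtype=int32))
green (array([ 0.5479, -0.0318]), np.float64(0.0338), array([205, 171,  79,  79], dtype=int32))
yellow (array([ 0.5638, -0.1122]), np.float64(0.0346), array([209, 264,  77,  70], dtype=int32))
('', array([609.3, -20.7]), array([51.3, 91.8]), 13.2) 0.04638865165800132
False
t 23.48 pos [ 0.6087 -0.0212  0.1807] yaw 103.24 w 0.0721 tilt [ 0.0005 -0.0002]
rz 0.04
[ 0.6095 -0.0218  0.18  ] -> [-0.07  0.07  0.07]
[ 0.6095 -0.0218  0.015 ] -> [ 0.   0.  16.5]
```

View pics/w4.png

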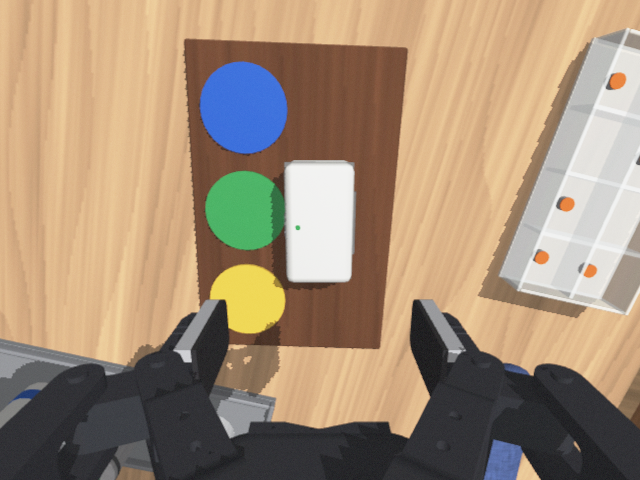

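Call:
jog_arm(plan="0 0 0 0 0.05 1 40;0 0 0 0 0 2.2 40;0 0 0 0 0 2.6 40;0 0 0 0 0 2.6 40;0 0 0 0 0 2.6 40;0 0 0 0 0 2.4 40;0 0 0 0 0 1.8 40;0 0 0 0 0 1 40;0 0 0 0 0 0.3 40;0 0 0 0 0 0 40")

```text
time_s: 24.32
position: [0.6095, -0.0205, 0.0148]
tool_rot: [[-0.23, 0.973, -0.001], [0.973, 0.23, 0.0], [0.0, -0.001, -1.0]]
ft_force: [0.1, 0.8, 0.7]
grip_width: 0.0719
gripper_force: 0.0
```

Call:
jog_arm(plan="0 0 0 0 0 0 40;0 0 0 0 0 0 120;0 0 0 0 0 0 255;0 0 0 0 0 0 255;0 0 0 0 0 0 255;0 0 0 0 0 0 255;0 0 0 0 0 0 255")

```text
time_s: 24.9
position: [0.6102, -0.0206, 0.0165]
tool_rot: [[-0.23, 0.973, 0.002], [0.973, 0.23, -0.001], [-0.001, 0.002, -1.0]]
ft_force: [-0.9, 0.5, 6.0]
grip_width: 0.0512
gripper_force: 43.3
```

```bash
python3 -c "
from h import *
go([(.6095,-.0218,.0755),(.52,.14,.0755)],103.2)
go([(.52,.14,.0755)],90)"
```

```text
t 24.90 pos [ 0.6102 -0.0206  0.0165] yaw 103.30 w 0.0512 tilt [ 0.0021 -0.0006]
rz 0.1
[ 0.6095 -0.0218  0.0755] -> [-0.1 -0.1 -5.9]
[0.52   0.14   0.0755] -> [17.8  -5.02  0.  ]
t 24.90 pos [ 0.6102 -0.0206  0.0165] yaw 103.30 w 0.0512 tilt [ 0.0021 -0.0006]
rz 13.3
[0.52   0.14   0.0755] -> [16.06 -9.02 -5.9 ]
```

Call:
jog_arm(plan="0 0 0 0 0 -0.6 255;0 0 0 0 0 -1.4 255;0 0 0 0 0 -2 255;0 0 0 0 0 -1.4 255;0 0 0 0 0 -0.6 255;0 0 4 0 0 0 255;0 0 7 0 0 0 255;0 0 7 0 0 0 255;0 0 6 0 0 0 255;0 0 4 0 0 0 255")

```text
time_s: 25.73
position: [0.6093, -0.0204, 0.0747]
tool_rot: [[0.259, 0.966, -0.001], [0.966, -0.259, 0.0], [-0.0, -0.001, -1.0]]
ft_force: [-0.4, 0.3, -1.9]
grip_width: 0.0516
gripper_force: 42.3
```

```bash
python3 -c "
from h import *
print(env.observe()['gripper_force'])
go([(.475,.17,.115),(.502,.281,.115)],75.3)"
```

```text
42.33337998390198
t 25.73 pos [ 0.6093 -0.0204  0.0747] yaw 74.99 w 0.0516 tilt [-0.001   0.0002]
rz -0.31
[0.475 0.17  0.115] -> [ 15.   -17.83  -4.03]
[0.502 0.281 0.115] -> [11.42 -0.21  0.  ]
```

Call:
jog_arm(plan="0 0 0 0.6 -0.7 -0.2 255;0 0 0 1.1 -1.3 -0.3 255;0 0 0 1.5 -1.8 -0.4 255;0 0 0 1.5 -1.8 -0.4 255;0 0 0 1.5 -1.8 -0.4 255;0 0 0 1.5 -1.8 -0.4 255;0 0 0 1.5 -1.8 -0.4 255;0 0 0 1.5 -1.8 -0.4 255;0 0 0 1.5 -1.8 -0.4 255;0 0 0 1.3 -1.6 -0.4 255")

```text
time_s: 26.57
position: [0.4855, 0.1527, 0.1123]
tool_rot: [[0.251, 0.968, -0.001], [0.968, -0.251, 0.0], [-0.0, -0.001, -1.0]]
ft_force: [0.1, -0.5, -1.7]
grip_width: 0.0514
gripper_force: 42.3
```

Call:
jog_arm(plan="0 0 0 1 -1.1 -0.2 255;0 0 0 0.5 -0.5 -0.1 255;0 0 0 0 0 0 255;0 0 0 0 0 0 255;0 0 0 0 0 0 255")

```text
time_s: 26.98
position: [0.476, 0.1693, 0.1149]
tool_rot: [[0.254, 0.967, -0.0], [0.967, -0.254, -0.0], [-0.0, -0.0, -1.0]]
ft_force: [0.6, -0.2, -1.2]
grip_width: 0.0511
gripper_force: 42.4
```

```bash
python3 -c "
from h import *
d=img('wrist');save(d,'w5.png')
P=cloud(d,np.ones((480,640),bool))
v,u=np.nonzero(d['depth']>0); rgb=d['pixels'][v,u].astype(int)
m=(abs(P[:,0]-.503)<.09)&(abs(P[:,1]-.277)<.11)&(P[:,2]>.005)&(P[:,2]<.012)
print(rect(P[m]),np.median(P[m][:,2]))
# dark mask -> contour on z=.008
g=d['pixels'].max(2); M=((g<75)).astype(np.uint8); M[v,u]&=((P[:,2]<.015)&(P[:,2]>-.01)).astype(np.uint8); M[d['depth']<=0]=0
M=cv2.morphologyEx(M,cv2.MORPH_CLOSE,np.ones((9,9)))
n,l,st,_=cv2.connectedComponentsWithStats(M);k=1+np.argmax(st[1:,4]);print(st[k])
cs,_=cv2.findContours((l==k).astype(np.uint8),0,2);W=np.array([onz(d,a,b,.008) for a,b in max(cs,key=len)[:,0]]);print(rect(W))
# case (held): points in plane of top
m=(P[:,2]>.11)&(P[:,2]<.15)&(np.hypot(P[:,0]-.475,P[:,1]-.17)<.065); m&=(rgb.min(1)>120);print('case',m.sum(),rect(P[m]),np.median(P[m][:,2]))
go([(.502,.281,.115)],75.3)"
```

```text
('', array([496.3, 265.8]), array([90. , 84.3]), 75.8) 0.00884721683155354
[  237     0   144   159 21511]
('', array([496. , 265.7]), array([89.5, 82.7]), 75.8)
case 33553 ('', array([477.4, 176.7]), array([79.9, 67. ]), 74.8) 0.14481538442396485
t 27.03 pos [0.476  0.1692 0.1149] yaw 75.27 w 0.0514 tilt [-0.0002 -0.0001]
rz -0.03
[0.502 0.281 0.115] -> [ 1.148e+01 -3.200e-01 -1.000e-02]
```

View pics/w5.png

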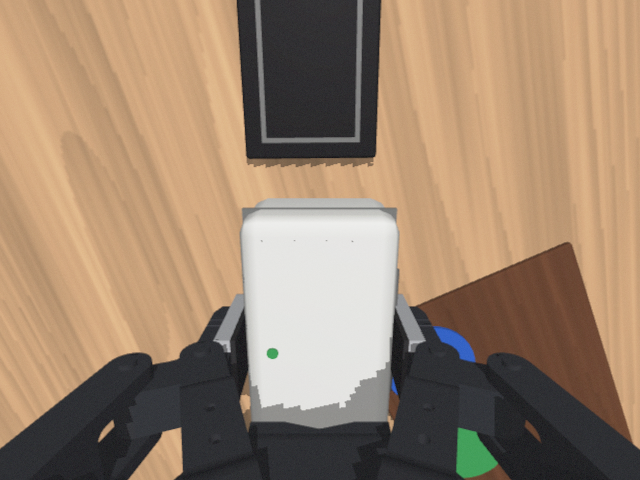

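Call:
jog_arm(plan="0 0 -0.45 0 0 0 255;0 0 0 0.6 -0.1 0 255;0 0 0 1.3 -0.1 0 255;0 0 0 2 -0.1 0 255;0 0 0 2.2 -0.1 0 255;0 0 0 2.2 0 0 255;0 0 0 1.8 0 0 255;0 0 0 1 0 0 255;0 0 0 0.45 0 0 255;0 0 0 0 0 0 255")

```text
time_s: 27.87
position: [0.5002, 0.2831, 0.1149]
tool_rot: [[0.245, 0.969, -0.0], [0.969, -0.245, -0.0], [-0.0, -0.0, -1.0]]
ft_force: [-0.7, -0.3, -2.3]
grip_width: 0.0515
gripper_force: 42.4
```

Call:
jog_arm(plan="0 0 0 0 0 1 255;0 0 0 0 0 2 255;0 0 0 0 0 2.2 255;0 0 0 0 0 1.8 255;0 0 0 0 0 1 255;0 0 0 0 0 0.6 255;0 0 0 0 0 0 255;0 0 0 0 0 0 255;0 0 0 0 0 0 255")

```text
time_s: 28.62
position: [0.5007, 0.2828, 0.0301]
tool_rot: [[0.246, 0.969, 0.002], [0.969, -0.246, 0.001], [0.001, 0.002, -1.0]]
ft_force: [-0.0, 0.2, -1.8]
grip_width: 0.0512
gripper_force: 42.4
```

```bash
python3 -c "
from h import *
go([(.5006,.2825,.0185)],75.7)"
```

```text
t 28.62 pos [0.5007 0.2828 0.0301] yaw 75.74 w 0.0512 tilt [0.0017 0.0005]
rz 0.04
[0.5006 0.2825 0.0185] -> [-0.03 -0.    1.16]
```

Call:
jog_arm(plan="0 0 0 -0.03 0 0.4 255;0 0 0 0 0 0.4 255;0 0 0 0 0 0.2 255;0 0 0 0 0 0 255;0 0 0 0 0 0 255;0 0 0 0 0 0 255")

```text
time_s: 29.12
position: [0.5001, 0.2825, 0.0192]
tool_rot: [[0.246, 0.969, 0.0], [0.969, -0.246, 0.0], [0.0, 0.0, -1.0]]
ft_force: [-0.2, -0.4, -1.5]
grip_width: 0.0514
gripper_force: 42.4
```

Call:
jog_arm(plan="0 0 0 0 0 0.1 255;0 0 0 0 0 0 255;0 0 0 0 0 0 255;0 0 0 0 0 0 255")

```text
time_s: 29.45
position: [0.5003, 0.2826, 0.0184]
tool_rot: [[0.246, 0.969, 0.001], [0.969, -0.246, 0.0], [0.0, 0.001, -1.0]]
ft_force: [-0.6, 0.8, 3.1]
grip_width: 0.0514
gripper_force: 42.8
```

Call:
jog_arm(plan="0 0 0 0 0 0.06 255;0 0 0 0 0 0 255;0 0 0 0 0 0 255;0 0 0 0 0 0 255")

```text
time_s: 29.78
position: [0.5003, 0.2826, 0.0184]
tool_rot: [[0.246, 0.969, 0.001], [0.969, -0.246, 0.0], [0.001, 0.001, -1.0]]
ft_force: [-2.4, -0.9, 9.0]
grip_width: 0.0514
gripper_force: 43.5
```

Call:
jog_arm(plan="0 0 0 0 0 -0.05 255;0 0 0 0 0 0 200;0 0 0 0 0 0 150;0 0 0 0 0 0 100;0 0 0 0 0 0 40;0 0 0 0 0 0 40;0 0 0 0 0 0 40;0 0 0 0 0 -0.6 40;0 0 0 0 0 -1.6 40;0 0 0 0 0 -3 40")

```text
time_s: 30.62
position: [0.4987, 0.2819, 0.0684]
tool_rot: [[0.246, 0.969, -0.006], [0.969, -0.246, -0.002], [-0.003, -0.005, -1.0]]
ft_force: [-1.2, 0.2, -0.5]
grip_width: 0.072
gripper_force: 0.0
```

Call:
jog_arm(plan="0 0 0 0 0 -3.3 40;0 0 0 -1.5 0 -3.3 40;0 0 0 -2.5 0 -2.5 40;0 0 0 -2.5 0 -1.5 40;0 0 0 -1.5 0 0 40;0 0 0 0 0 0 40;0 0 0 0 0 0 40;0 0 0 0 0 0 40")

```text
time_s: 31.28
position: [0.4804, 0.2054, 0.1758]
tool_rot: [[0.246, 0.969, -0.001], [0.969, -0.246, 0.0], [-0.0, -0.001, -1.0]]
ft_force: [0.2, 0.0, 0.1]
grip_width: 0.0718
gripper_force: 0.0
```

```bash
cat > chk.py <<'E'
from h import *
for n in ['wrist','scene','side']:
    d=img(n); 
    if n=='wrist': save(d,'w6.png')
    P=cloud(d,np.ones((480,640),bool)); near=(abs(P[:,0]-.5)<.08)&(abs(P[:,1]-.282)<.09)
    print(n,'pad',rect(P[near&(P[:,2]>.004)&(P[:,2]<.012)]),'case',rect(P[near&(P[:,2]>.04)&(P[:,2]<.056)]),np.median(P[near&(P[:,2]>.044)&(P[:,2]<.056)][:,2]))
    if n=='wrist':
        # plane fit of case top, and pad outline by darkness
        T=P[near&(P[:,2]>.045)]; A=np.linalg.lstsq(np.c_[T[:,:2],np.ones(len(T))],T[:,2],rcond=None)[0]; print('tilt deg',np.degrees(A[:2]))
go([],75.7)
E
python3 chk.py
```

```text
wrist pad ('', array([500.7, 282.7]), array([123.4,  84.3]), 75.8) case ('', array([500.7, 282. ]), array([93.2, 52.8]), 75.8) 0.048275602736989776
tilt deg [ -28.33792434 -126.4981519 ]
scene pad ('', array([502.5, 281.5]), array([127.9,  84.3]), 76.0) case ('', array([502.6, 280.7]), array([93.6, 52.4]), 75.6) 0.04666738438465157
side pad ('', array([500.2, 279.6]), array([159.2, 166.5]), 0.2) case ('', array([500.2, 282.2]), array([95.7, 52.7]), 75.8) 0.0491640797492382
t 31.43 pos [0.4804 0.2056 0.1755] yaw 75.80 w 0.0719 tilt [-0.0009 -0.0001]
rz 0.1
```

View pics/w6.png

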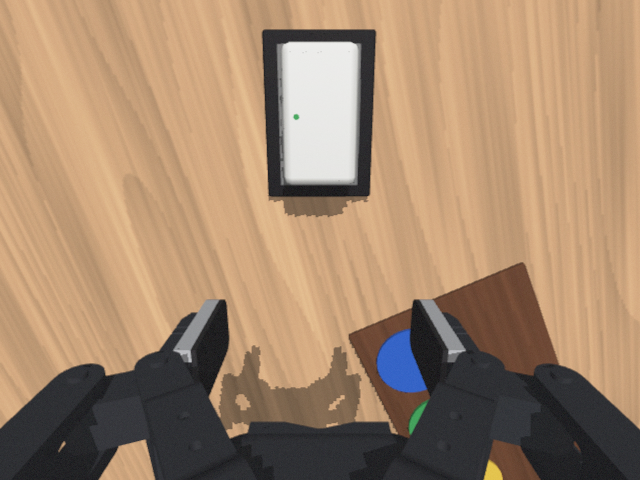

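Call:
jog_arm(plan="0 0 3 0 0 0 50;0 0 7 0 0 0 50;0 0 7 0 0 0 50;0 0 7 0 0 0 50;0 0 7 0 0 0 50;0 0 7 0 0 0 50;0 0 7 0 0 0 50;0 0 7 0 0 0 50;0 0 7 0 0 0 50;0 0 6.7 0 0 0 50")

```text
time_s: 32.27
position: [0.4804, 0.2055, 0.1756]
tool_rot: [[0.986, 0.169, -0.001], [0.169, -0.986, -0.0], [-0.001, -0.0, -1.0]]
ft_force: [0.2, 0.3, 0.0]
grip_width: 0.0685
gripper_force: 0.0
```

Call:
jog_arm(plan="0 0 0 -0.6 1.5 0 50;0 0 0 -1.1 2.9 0 50;0 0 0 -1.3 3.4 0 50;0 0 0 -1.3 3.4 0 50;0 0 0 -1.3 3.4 0 50;0 0 0 -1.3 3.4 0 50;0 0 0 -1.3 3.4 0 50;0 0 0 -1.3 3.4 0 50;0 0 0 -1.3 3.4 0 50;0 0 0 -1.3 3.4 0 50")

```text
time_s: 33.1
position: [0.416, -0.1287, 0.1759]
tool_rot: [[0.985, 0.175, -0.0], [0.175, -0.985, 0.0], [-0.0, -0.0, -1.0]]
ft_force: [0.5, -0.6, -0.4]
grip_width: 0.0686
gripper_force: 0.0
```

Call:
jog_arm(plan="0 0 0 -1.3 3.4 0 50;0 0 0 -1.3 3.4 0 50;0 0 0 -1.3 3 0 50;0 0 0 -0.7 2 0.3 50;0 0 0 -0.5 1 0.3 50;0 0 0 0 0 0 50;0 0 0 0 0 0 50;0 0 0 0 0 0 50;0 0 0 0 0 0 50")

```text
time_s: 33.85
position: [0.3889, -0.261, 0.1702]
tool_rot: [[0.984, 0.176, 0.0], [0.176, -0.984, 0.0], [0.0, -0.0, -1.0]]
ft_force: [0.7, -0.1, 0.1]
grip_width: 0.0686
gripper_force: 0.0
```

```bash
cat >> h.py <<'E'
def top(d,c,R,zlo,zhi):
    P=cloud(d,np.ones((480,640),bool)); m=(np.hypot(P[:,0]-c[0],P[:,1]-c[1])<R+.008)&(P[:,2]>zlo)&(P[:,2]<zhi); Q=P[m]
    if len(Q)<15: return None
    (x,y),r=cv2.minEnclosingCircle((Q[:,:2]*1000).astype(np.float32)); return np.round([x,y,r],1),len(Q),np.round(Q[:,2].max(),4)
E
python3 -c "
from h import *
d=img('wrist');save(d,'w7.png')
print('bottle cap',top(d,(.388,-.267),.015,.09,.105),'knob',top(d,(.47,-.269),.009,.09,.105),'tin',top(d,(.553,-.272),.026,.078,.09))
go([(.388,-.2666,.17)],10.1)"
```

```text
bottle cap (array([ 387. , -267.4,   15. ]), 1864, np.float64(0.0995)) knob (array([ 468.9, -269.5,    9. ]), 844, np.float64(0.0996)) tin (array([ 532.6, -275.6,   16.6]), 550, np.float64(0.0857))
t 33.90 pos [ 0.3889 -0.2611  0.1702] yaw 10.15 w 0.0684 tilt [ 0.0002 -0.    ]
rz 0.05
[ 0.388  -0.2666  0.17  ] -> [-0.18  0.52  0.02]
```

Call:
jog_arm(plan="0 0 0 -0.3 0.6 0.6 50;0 0 0 0 0 2 50;0 0 0 0 0 2.5 50;0 0 0 0 0 2.5 50;0 0 0 0 0 2.5 50;0 0 0 0 0 2 50;0 0 0 0 0 1 50;0 0 0 0 0 0.4 50;0 0 0 0 0 0 50;0 0 0 0 0 0 50")

```text
time_s: 34.73
position: [0.3868, -0.2689, 0.0354]
tool_rot: [[0.985, 0.175, 0.0], [0.175, -0.985, -0.0], [0.0, 0.001, -1.0]]
ft_force: [-0.5, -0.1, 0.3]
grip_width: 0.0685
gripper_force: 0.0
```

Call:
jog_arm(plan="0 0 0 0 0 0 150;0 0 0 0 0 0 255;0 0 0 0 0 0 255;0 0 0 0 0 0 255;0 0 0 0 0 0 255;0 0 0 0 0 0 255")

```text
time_s: 35.23
position: [0.3868, -0.269, 0.0359]
tool_rot: [[0.985, 0.174, 0.001], [0.174, -0.985, -0.001], [0.001, 0.001, -1.0]]
ft_force: [-0.9, 0.9, 5.5]
grip_width: 0.0408
gripper_force: 40.1
```

```bash
python3 -c "
from h import *
go([(.3875,-.267,.079),(.5323,.0485,.079)],10.1)"
```

```text
t 35.23 pos [ 0.3868 -0.269   0.0359] yaw 10.05 w 0.0408 tilt [ 0.0011 -0.0013]
rz -0.05
[ 0.3875 -0.267   0.079 ] -> [ 0.1  -0.18 -4.31]
[0.5323 0.0485 0.079 ] -> [ 19.79 -28.52   0.  ]
```

Call:
jog_arm(plan="0 0 0 0 0 -0.7 255;0 0 0 0 0 -1.8 255;0 0 0 0 0 -2 255;0 0 0 0.5 -0.8 0 255;0 0 0 1 -1.5 0 255;0 0 0 1.5 -2.2 0 255;0 0 0 1.8 -2.6 0 255;0 0 0 1.8 -2.6 0 255;0 0 0 1.8 -2.6 0 255;0 0 0 1.8 -2.6 0 255")

```text
time_s: 36.07
position: [0.4612, -0.1023, 0.08]
tool_rot: [[0.985, 0.174, -0.0], [0.174, -0.985, 0.0], [-0.0, -0.0, -1.0]]
ft_force: [1.1, -1.0, -0.7]
grip_width: 0.0413
gripper_force: 40.6
```

Call:
jog_arm(plan="0 0 0 1.8 -2.6 0 255;0 0 0 1.8 -2.6 0 255;0 0 0 1.8 -2.6 0 255;0 0 0 1.8 -2.6 0 255;0 0 0 1.3 -1.9 0 255;0 0 0 0.8 -1.1 0 255;0 0 0 0.35 -0.4 0 255;0 0 0 0 0 0 255;0 0 0 0 0 0 255;0 0 0 0 0 0 255")

```text
time_s: 36.9
position: [0.5316, 0.0477, 0.08]
tool_rot: [[0.985, 0.174, -0.0], [0.174, -0.985, -0.0], [-0.0, 0.0, -1.0]]
ft_force: [-0.4, 0.5, -0.5]
grip_width: 0.0411
gripper_force: 40.6
```

```bash
python3 -c "
from h import *
d=img('wrist'); s=env.observe()['position']
print('cap',top(d,s[:2],.012,s[2]+.055,s[2]+.068))
go([(.5321,.0485,.079),(.5321,.0485,.0387)],10.1)"
```

```text
cap (array([532.8,  48.1,  14.9]), 6018, np.float64(0.1432))
t 36.95 pos [0.5316 0.0476 0.08  ] yaw 9.98 w 0.0413 tilt [-0.0004 -0.0001]
rz -0.12
[0.5321 0.0485 0.079 ] -> [ 0.07 -0.08  0.1 ]
[0.5321 0.0485 0.0387] -> [0.   0.   4.03]
```

Call:
jog_arm(plan="0 0 0 -0.06 -0.05 0.8 255;0 0 0 0 0 1.4 255;0 0 0 0 0 1 255;0 0 0 0 0 0.5 255;0 0 0 0 0 0.2 255;0 0 0 0 0 0 255;0 0 0 0 0 0 255;0 0 0 0 0 0 255;0 0 0 0 0 0 255")

```text
time_s: 37.7
position: [0.5315, 0.0489, 0.0414]
tool_rot: [[0.985, 0.174, 0.001], [0.174, -0.985, -0.0], [0.001, 0.0, -1.0]]
ft_force: [-0.5, 0.0, -0.6]
grip_width: 0.041
gripper_force: 40.7
```

Call:
jog_arm(plan="0 0 0 0 0 0.08 255;0 0 0 0 0 0 255;0 0 0 0 0 0 255;0 0 0 0 0 0 255")

```text
time_s: 38.03
position: [0.5313, 0.0489, 0.0403]
tool_rot: [[0.985, 0.174, 0.0], [0.174, -0.985, -0.0], [0.0, 0.0, -1.0]]
ft_force: [-0.1, 0.5, -0.8]
grip_width: 0.041
gripper_force: 40.7
```

Lower a little more to contact, release, rise and check.

Call:
jog_arm(plan="0 0 0 0 0 0.06 255;0 0 0 0 0 0 255;0 0 0 0 0 0 200;0 0 0 0 0 0 150;0 0 0 0 0 0 100;0 0 0 0 0 0 50;0 0 0 0 0 0 50;0 0 0 0 0 0 50;0 0 0 0 0 -0.6 50;0 0 0 0 0 -1.6 50")

```text
time_s: 38.87
position: [0.5303, 0.049, 0.0606]
tool_rot: [[0.985, 0.174, -0.004], [0.174, -0.985, 0.0], [-0.004, -0.001, -1.0]]
ft_force: [0.8, -0.1, 0.6]
grip_width: 0.0686
gripper_force: 0.0
```

Call:
jog_arm(plan="0 0 0 0 0 -3 50;0 0 0 0 0 -3 50;0 0 0 0 0 -3 50;0 0 0 0 0 -1.4 50;0 0 0 0 0 0 50;0 0 0 0 0 0 50;0 0 0 0 0 0 50")

```text
time_s: 39.45
position: [0.5307, 0.0489, 0.1647]
tool_rot: [[0.985, 0.174, -0.002], [0.174, -0.985, 0.0], [-0.002, -0.001, -1.0]]
ft_force: [0.1, 0.1, -0.6]
grip_width: 0.0686
gripper_force: 0.0
```

```bash
python3 -c "
from h import *
d=img('wrist')
print('cap',top(d,(.532,.0485),.012,.095,.106))
go([(.469,-.2695,.165),(.469,-.2695,.0342)],10.1)"
```

```text
cap (array([531.9,  48.9,  15. ]), 2012, np.float64(0.1034))
t 39.50 pos [0.5307 0.049  0.1644] yaw 10.05 w 0.0686 tilt [-0.0024  0.0003]
rz -0.05
[ 0.469  -0.2695  0.165 ] -> [-11.66  30.27  -0.06]
[ 0.469  -0.2695  0.0342] -> [ 0.    0.   13.08]
```

Call:
jog_arm(plan="0 0 0 -0.6 1.5 0 50;0 0 0 -1.1 2.8 0 50;0 0 0 -1.3 3.3 0 50;0 0 0 -1.3 3.3 0 50;0 0 0 -1.3 3.3 0 50;0 0 0 -1.3 3.3 0 50;0 0 0 -1.3 3.3 0 50;0 0 0 -1.3 3.3 0 50;0 0 0 -1.2 3.1 0 50;0 0 0 -0.7 2 0 50")

```text
time_s: 40.33
position: [0.4687, -0.2612, 0.1643]
tool_rot: [[0.985, 0.172, -0.002], [0.172, -0.985, 0.001], [-0.002, -0.001, -1.0]]
ft_force: [-0.2, -0.4, -0.4]
grip_width: 0.069
gripper_force: 0.0
```

Call:
jog_arm(plan="0 0 0 -0.25 1.05 0 50;0 0 0 0 0 0 50;0 0 0 0 0 0 50;0 0 0 0 0 0 50;0 0 0 0 0 0 50")

```text
time_s: 40.75
position: [0.4696, -0.2678, 0.1655]
tool_rot: [[0.984, 0.176, -0.0], [0.176, -0.984, 0.0], [-0.0, -0.001, -1.0]]
ft_force: [-0.4, -0.1, -0.8]
grip_width: 0.0685
gripper_force: 0.0
```

```bash
python3 -c "
from h import *
d=img('wrist')
print('knob',top(d,(.469,-.2695),.009,.09,.105),'tin',top(d,(.553,-.272),.026,.078,.09))
go([(.469,-.2695,.165),(.469,-.2695,.0345)],10.1)"
```

```text
knob (array([ 469.4, -269.4,    8.9]), 686, np.float64(0.0992)) tin (array([ 552.4, -271.6,   26.2]), 6829, np.float64(0.0868))
t 40.80 pos [ 0.4697 -0.268   0.1657] yaw 10.15 w 0.0687 tilt [-0.0001  0.0003]
rz 0.05
[ 0.469  -0.2695  0.165 ] -> [-0.09  0.14  0.07]
[ 0.469  -0.2695  0.0345] -> [ 0.    0.   13.05]
```

Call:
jog_arm(plan="0 0 0 -0.05 0.13 0.6 50;0 0 0 0 0 2 50;0 0 0 0 0 2.5 50;0 0 0 0 0 2.5 50;0 0 0 0 0 2.3 50;0 0 0 0 0 1.8 50;0 0 0 0 0 1 50;0 0 0 0 0 0.4 50;0 0 0 0 0 0 50;0 0 0 0 0 0 50")

```text
time_s: 41.63
position: [0.4695, -0.2709, 0.0353]
tool_rot: [[0.985, 0.175, 0.001], [0.175, -0.985, -0.001], [0.001, 0.001, -1.0]]
ft_force: [0.7, -0.2, -0.4]
grip_width: 0.0685
gripper_force: 0.0
```

Call:
jog_arm(plan="0 0 0 0 0 0 150;0 0 0 0 0 0 255;0 0 0 0 0 0 255;0 0 0 0 0 0 255;0 0 0 0 0 0 255;0 0 0 0 0 0 255")

```text
time_s: 42.13
position: [0.4694, -0.2709, 0.0356]
tool_rot: [[0.985, 0.175, 0.001], [0.175, -0.985, -0.001], [0.001, 0.001, -1.0]]
ft_force: [-0.5, 1.2, 6.3]
grip_width: 0.0397
gripper_force: 40.0
```

Call:
jog_arm(plan="0 0 0 0 0 -0.7 255;0 0 0 0 0 -1.8 255;0 0 0 0 0 -2 255;0 0 0 0.5 -0.9 0 255;0 0 0 1 -1.9 0 255;0 0 0 1.4 -2.5 0 255;0 0 0 1.4 -2.5 0 255;0 0 0 1.4 -2.5 0 255;0 0 0 1.4 -2.5 0 255;0 0 0 1.4 -2.5 0 255")

```text
time_s: 42.97
position: [0.5261, -0.1033, 0.0793]
tool_rot: [[0.985, 0.174, -0.001], [0.174, -0.985, 0.0], [-0.001, -0.0, -1.0]]
ft_force: [0.6, -0.4, -2.1]
grip_width: 0.0391
gripper_force: 40.6
```

Call:
jog_arm(plan="0 0 0 1.4 -2.5 0 255;0 0 0 1.1 -2.2 0 255;0 0 0 0.7 -1.3 0 255;0 0 0 0.25 -0.7 0 255;0 0 0 0 0 0 255;0 0 0 0 0 0 255;0 0 0 0 0 0 255")

```text
time_s: 43.55
position: [0.5481, -0.034, 0.0795]
tool_rot: [[0.985, 0.174, -0.0], [0.174, -0.985, -0.0], [-0.0, 0.0, -1.0]]
ft_force: [0.3, 0.1, -1.5]
grip_width: 0.0391
gripper_force: 40.6
```

```bash
python3 -c "
from h import *
d=img('wrist'); s=env.observe()['position']
print('knob',top(d,s[:2],.009,s[2]+.054,s[2]+.068))
go([(.548,-.032,.079)],10.1)"
```

```text
knob (array([548.7, -34.2,   9.3]), 2761, np.float64(0.1433))
t 43.60 pos [ 0.5481 -0.0341  0.0796] yaw 9.98 w 0.0387 tilt [-0.0002 -0.0001]
rz -0.12
[ 0.548 -0.032  0.079] -> [ 0.02 -0.21  0.06]
```

Call:
jog_arm(plan="0 0 0 -0.03 -0.23 0.8 255;0 0 0 0 0 1.4 255;0 0 0 0 0 1 255;0 0 0 0 0 0.5 255;0 0 0 0 0 0.2 255;0 0 0 0 0 0 255;0 0 0 0 0 0 255;0 0 0 0 0 0 255;0 0 0 0 0 0.06 255;0 0 0 0 0 0 255")

```text
time_s: 44.43
position: [0.5478, -0.031, 0.0402]
tool_rot: [[0.985, 0.174, 0.0], [0.174, -0.985, -0.0], [0.0, 0.0, -1.0]]
ft_force: [-0.3, 0.2, -1.9]
grip_width: 0.0388
gripper_force: 40.7
```

Call:
jog_arm(plan="0 0 0 0 0 0.06 255;0 0 0 0 0 0 255;0 0 0 0 0 0 255;0 0 0 0 0 0 255")

```text
time_s: 44.77
position: [0.5478, -0.031, 0.0397]
tool_rot: [[0.985, 0.174, 0.001], [0.174, -0.985, -0.0], [0.0, 0.0, -1.0]]
ft_force: [-0.4, 0.9, 2.7]
grip_width: 0.0389
gripper_force: 40.9
```

Contact. Release and check.

Call:
jog_arm(plan="0 0 0 0 0 0 200;0 0 0 0 0 0 150;0 0 0 0 0 0 100;0 0 0 0 0 0 50;0 0 0 0 0 0 50;0 0 0 0 0 0 50;0 0 0 0 0 -0.6 50;0 0 0 0 0 -1.6 50;0 0 0 0 0 -3 50;0 0 0 0 0 -3 50")

```text
time_s: 45.6
position: [0.5472, -0.0308, 0.1222]
tool_rot: [[0.985, 0.174, -0.002], [0.174, -0.985, 0.001], [-0.002, -0.001, -1.0]]
ft_force: [0.3, 0.2, 0.1]
grip_width: 0.0684
gripper_force: 0.0
```

Call:
jog_arm(plan="0 0 0 0 0 -3 50;0 0 0 0 0 -1.4 50;0 0 0 0 0 0 50;0 0 0 0 0 0 50;0 0 0 0 0 0 50")

```text
time_s: 46.02
position: [0.5471, -0.0308, 0.1644]
tool_rot: [[0.985, 0.174, -0.002], [0.174, -0.985, 0.001], [-0.002, -0.001, -1.0]]
ft_force: [0.8, -0.2, -0.0]
grip_width: 0.0687
gripper_force: 0.0
```

```bash
python3 -c "
from h import *
d=img('wrist')
print('knob',top(d,(.548,-.032),.009,.095,.106))
go([(.5524,-.2716,.165),(.5524,-.2716,.0285)],10.1)"
```

```text
knob (array([547.9, -30.8,   9. ]), 711, np.float64(0.1031))
t 46.07 pos [ 0.547  -0.0308  0.1642] yaw 10.05 w 0.0686 tilt [-0.0024  0.0007]
rz -0.05
[ 0.5524 -0.2716  0.165 ] -> [-3.7  23.8  -0.08]
[ 0.5524 -0.2716  0.0285] -> [ 0.    0.   13.65]
```

Call:
jog_arm(plan="0 0 0 -0.2 1.5 0 50;0 0 0 -0.5 3 0 50;0 0 0 -0.5 3.4 0 50;0 0 0 -0.5 3.4 0 50;0 0 0 -0.5 3.4 0 50;0 0 0 -0.5 3.3 0 50;0 0 0 -0.5 3 0 50;0 0 0 -0.3 1.8 0 50;0 0 0 -0.2 1 0 50;0 0 0 0 0 0 50")

```text
time_s: 46.9
position: [0.5524, -0.2729, 0.1644]
tool_rot: [[0.985, 0.173, -0.001], [0.173, -0.985, 0.001], [-0.001, -0.001, -1.0]]
ft_force: [0.6, 0.6, 0.1]
grip_width: 0.0687
gripper_force: 0.0
```

Call:
jog_arm(plan="0 0 0 0 0 0 50;0 0 0 0 0 0 50;0 0 0 0 0 0 50;0 0 0 0 0 0 50")

```text
time_s: 47.23
position: [0.553, -0.2705, 0.1656]
tool_rot: [[0.984, 0.176, 0.0], [0.176, -0.984, 0.0], [0.0, -0.0, -1.0]]
ft_force: [-0.2, 0.2, -0.6]
grip_width: 0.0686
gripper_force: 0.0
```

```bash
python3 -c "
from h import *
d=img('wrist')
print('tin',top(d,(.5524,-.2716),.026,.078,.09))
go([(.5524,-.2716,.165),(.5524,-.2716,.0285)],10.1)"
```

```text
tin (array([ 552.7, -271.7,   26.3]), 5096, np.float64(0.0862))
t 47.28 pos [ 0.553  -0.2708  0.1656] yaw 10.12 w 0.0688 tilt [ 0.0002 -0.    ]
rz 0.02
[ 0.5524 -0.2716  0.165 ] -> [-0.07  0.07  0.06]
[ 0.5524 -0.2716  0.0285] -> [ 0.    0.   13.65]
```

Call:
jog_arm(plan="0 0 0 -0.05 0.08 0.6 50;0 0 0 0 0 2 50;0 0 0 0 0 2.6 50;0 0 0 0 0 2.6 50;0 0 0 0 0 2.5 50;0 0 0 0 0 1.9 50;0 0 0 0 0 1 50;0 0 0 0 0 0.4 50;0 0 0 0 0 0 50;0 0 0 0 0 0 50")

```text
time_s: 48.12
position: [0.5529, -0.2729, 0.0304]
tool_rot: [[0.985, 0.175, 0.001], [0.175, -0.985, -0.001], [0.001, 0.001, -1.0]]
ft_force: [0.7, -1.4, -0.2]
grip_width: 0.0685
gripper_force: 0.0
```

Call:
jog_arm(plan="0 0 0 0 0 0 120;0 0 0 0 0 0 255;0 0 0 0 0 0 255;0 0 0 0 0 0 255;0 0 0 0 0 0 255;0 0 0 0 0 0 255")

```text
time_s: 48.62
position: [0.553, -0.273, 0.0309]
tool_rot: [[0.985, 0.174, 0.002], [0.174, -0.985, -0.001], [0.002, 0.002, -1.0]]
ft_force: [-0.9, 0.4, 6.2]
grip_width: 0.051
gripper_force: 41.9
```

Call:
jog_arm(plan="0 0 0 0 0 -0.7 255;0 0 0 0 0 -1.8 255;0 0 0 0 0 -2 255;0 0 0 0.2 -0.8 0 255;0 0 0 0.5 -1.7 0 255;0 0 0 0.6 -2.4 0 255;0 0 0 0.6 -2.4 0 255;0 0 0 0.6 -2.4 0 255;0 0 0 0.6 -2.4 0 255;0 0 0 0.5 -1.8 0 255")

```text
time_s: 49.45
position: [0.5631, -0.127, 0.074]
tool_rot: [[0.985, 0.175, -0.001], [0.175, -0.985, 0.001], [-0.001, -0.001, -1.0]]
ft_force: [0.9, 1.2, -1.4]
grip_width: 0.051
gripper_force: 41.9
```

Call:
jog_arm(plan="0 0 0 0.2 -1.1 0 255;0 0 0 0.1 -0.5 0 255;0 0 0 0 0 0 255;0 0 0 0 0 0 255;0 0 0 0 0 0 255")

```text
time_s: 49.87
position: [0.5638, -0.1142, 0.0743]
tool_rot: [[0.985, 0.173, 0.0], [0.173, -0.985, -0.0], [0.0, 0.0, -1.0]]
ft_force: [-0.2, 0.6, -1.3]
grip_width: 0.0512
gripper_force: 41.9
```

```bash
python3 -c "
from h import *
d=img('wrist'); s=env.observe()['position']
print('tin',top(d,s[:2],.022,s[2]+.048,s[2]+.06))
go([(.564,-.112,.079)],10.1)"
```

```text
tin (array([ 570.4, -113.1,   27.9]), 16651, np.float64(0.1343))
t 49.92 pos [ 0.5638 -0.1143  0.0744] yaw 9.98 w 0.0512 tilt [ 0.0001 -0.0002]
rz -0.12
[ 0.564 -0.112  0.079] -> [ 0.06 -0.22 -0.46]
```

Call:
jog_arm(plan="0 0 0 0.06 -0.15 0.8 255;0 0 0 0 0 1.4 255;0 0 0 0 0 1 255;0 0 0 0 0 0.5 255;0 0 0 0 0 0.2 255;0 0 0 0 0 0 255;0 0 0 0 0 0 255;0 0 0 0 0 0 255;0 0 0 0 0 0.06 255;0 0 0 0 0 0 255")

```text
time_s: 50.75
position: [0.5642, -0.1117, 0.0349]
tool_rot: [[0.985, 0.174, 0.0], [0.174, -0.985, -0.0], [0.0, 0.0, -1.0]]
ft_force: [0.6, 0.3, -0.1]
grip_width: 0.0514
gripper_force: 42.1
```

Call:
jog_arm(plan="0 0 0 0 0 0.06 255;0 0 0 0 0 0 255;0 0 0 0 0 0 255;0 0 0 0 0 0 255")

```text
time_s: 51.08
position: [0.5642, -0.1117, 0.0349]
tool_rot: [[0.985, 0.174, 0.001], [0.174, -0.985, -0.0], [0.001, 0.001, -1.0]]
ft_force: [-1.7, 0.9, 5.6]
grip_width: 0.0516
gripper_force: 42.5
```

Contact. Release, rise and back away for a final look.

Call:
jog_arm(plan="0 0 0 0 0 -0.04 200;0 0 0 0 0 0 150;0 0 0 0 0 0 100;0 0 0 0 0 0 50;0 0 0 0 0 0 50;0 0 0 0 0 0 50;0 0 0 0 0 -0.6 50;0 0 0 0 0 -1.6 50;0 0 0 0 0 -3 50;0 0 0 0 0 -3 50")

```text
time_s: 51.92
position: [0.5636, -0.1115, 0.1174]
tool_rot: [[0.985, 0.174, -0.002], [0.174, -0.985, 0.001], [-0.002, -0.001, -1.0]]
ft_force: [0.6, -0.6, -0.2]
grip_width: 0.0686
gripper_force: 0.0
```

Call:
jog_arm(plan="0 0 0 0 0 -3 50;0 0 0 0 0 -3 50;0 0 0 -2 -1.5 -2 50;0 0 0 -2.5 -2.5 -1 50;0 0 0 -2.5 -2.5 0 50;0 0 0 -1 -1.5 0 50;0 0 0 0 0 0 50;0 0 0 0 0 0 50;0 0 0 0 0 0 50;0 0 0 0 0 0 50")

```text
time_s: 52.75
position: [0.4721, -0.0475, 0.2065]
tool_rot: [[0.985, 0.174, 0.0], [0.174, -0.985, -0.0], [0.0, 0.0, -1.0]]
ft_force: [-0.1, -0.9, 0.6]
grip_width: 0.0687
gripper_force: 0.0
```

```bash
python3 -c "
from h import *
d=img('wrist');save(d,'w8.png')
print('cap',top(d,(.532,.0485),.012,.092,.106),'knob',top(d,(.548,-.032),.009,.092,.106),'tin',top(d,(.564,-.112),.026,.08,.095))
for c in COL: print(c,coaster(d,c))
go([],10.1); d=img('side');save(d,'sd8.png')
P=cloud(d,np.ones((480,640),bool)); near=(abs(P[:,0]-.5)<.08)&(abs(P[:,1]-.282)<.09); print('case',rect(P[near&(P[:,2]>.04)&(P[:,2]<.056)]))"
```

```text
cap (array([531.7,  48.4,  15. ]), 1942, np.float64(0.1037)) knob (array([547.5, -31. ,   8.9]), 636, np.float64(0.1031)) tin (array([ 563.8, -111.8,   26.4]), 5216, np.float64(0.0909))
blue (array([0.5322, 0.0484]), np.float64(0.0338), array([194,  81,  67,  83], dtype=int32))
green (array([ 0.548 , -0.0318]), np.float64(0.0336), array([277,  79,  80,  83], dtype=int32))
yellow (array([ 0.5694, -0.135 ]), np.float64(0.0191), array([418,  94,  45,  47], dtype=int32))
t 52.80 pos [ 0.472  -0.0474  0.2064] yaw 10.01 w 0.0686 tilt [-0.0002  0.0001]
rz -0.09
case ('', array([500. , 281.7]), array([95.4, 52.6]), 75.7)
```

View pics/sd8.png

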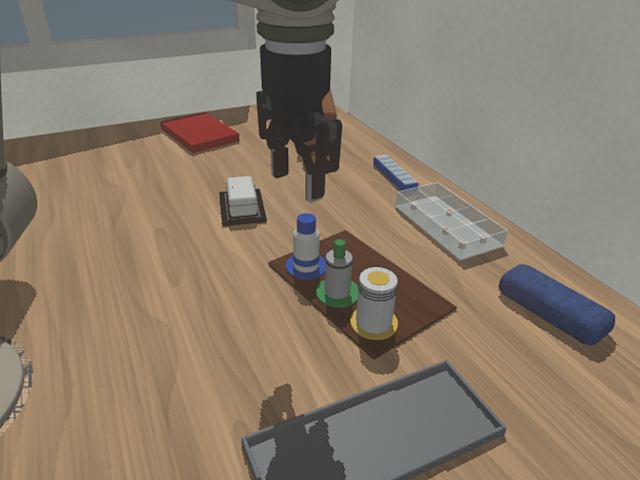

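View pics/w8.png

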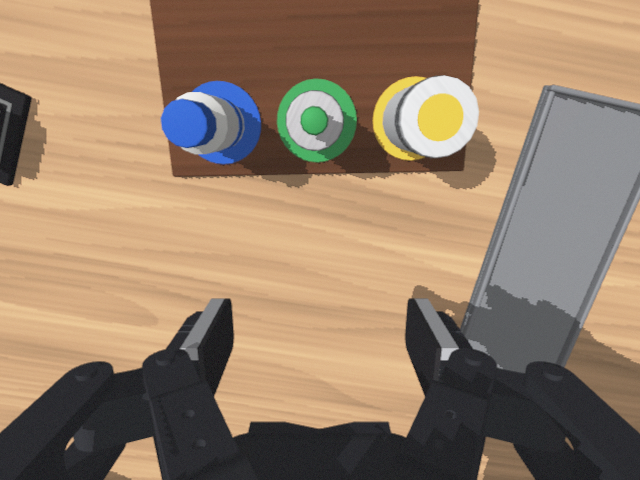

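The side view shows the bottle (306,245), brush holder (340,278) and tin (378,300) standing on their own coasters and the case on the pad (241,197). In the wrist view the bottle, brush holder and tin are centred to about 1 mm.

```bash
python3 -c "
from h import *
print(job.close_job())"
```

```text
the job is handed in; nothing more can be done
None
```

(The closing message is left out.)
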